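# Rinsed porcelain palettes into the drying rack

### The job

The two rinsed porcelain paint palettes leaning in the grey tub should dry in the wooden rack: stand each one on edge, seated right down in a free slot of its own and about centred across the rack, and let go of it. Porcelain chips, so grip lightly and set it down without a knock. Leave the palettes already in the rack, the brush jar and the glass cup where they are.

Things in the scene. Friction and masses are not known exactly. Their poses are not given: they have to be found in the camera images.
- palette_wide: white porcelain palette, 140 x 110 high x 14 mm, 0.33 kg; five oblong wells under a solid 36 mm top band. Origin: mid lower edge; x out of wells' face, y width, z up. Chips if gripped over 50 N a finger (100 in all; 25 N is ample), hit or pressed on rack, tub or table over 60 N, on porcelain over 12 N, or let fall over 10 mm. Leans back 30 deg on the tub's near rim, top 46 mm past it
- palette_narrow: white porcelain palette, 100 x 110 high x 14 mm, 0.24 kg; three long wells under a solid 34 mm top band. Origin: mid lower edge; x out of wells' face, y width, z up. Chips if gripped over 50 N a finger (100 in all; 25 N is ample), hit or pressed on rack, tub or table over 60 N, on porcelain over 12 N, or let fall over 10 mm. Leans back 30 deg on the tub's near rim, top 46 mm past it
- tub: fixed open grey rinsing tub, 240 (x) by 340 mm (y), a 100 mm wide lip 13 mm farther out at mid of each end; walls 5 mm, floor 5 mm and rim 60 mm above the table. Origin: centre of its underside, x away from the robot. The palettes lean side by side, either one on either side, on the near (-x) long wall, with their wells facing up and +x
- rack: fixed dark wooden rack, 84 (x) by 282 mm (y): two rails along y at x = -33 and 33, 18 mm thick, tops at 15 mm, with round-topped teeth to 70 mm. Five upright slots 20 mm wide at y = -92, -46, 0, 46, 92; those at -46 and 46 hold the dry palettes. A palette stands across both rails, width along x, lower edge on the rail tops (may lean a little). Origin: centre of its underside
- dry_low: white porcelain palette 120 mm wide, 90 mm high, 14 mm thick. Stands dry on edge in a rack slot; leave alone. Origin: middle of its lower edge, x out of its wells' face, z up
- dry_high: white porcelain palette 92 mm wide, 112 mm high, 14 mm thick. Stands dry on edge in a rack slot; leave alone. Origin: middle of its lower edge, x out of its wells' face, z up
- brush_jar: loose blue ceramic jar 68 mm across, 94 mm high, with three fixed brushes reaching 185 mm high, within 35 mm of its axis; stands between tub and rack. Origin at the centre of its underside, z up
- glass_cup: loose glass cup 80 mm across the rim and 72 mm high, standing on the tub's floor. Origin at the centre of its underside, z up
Not all that is in view belongs to the job. What is shaped like the palette_narrow but purple or red is not meant.

How it is judged:
At the end, for the whole second after the job is handed in: Both palettes stand let go and at rest in rack slots: lower edge on the rails (origin 10 to 20 mm above the table), within 20 mm of centred across the rack, within 115 mm of its middle along the row, 14 deg of upright, 15 deg of square to the row. The dry palettes still stand (z of palette_wide in the frame of rack between 0.01 and 0.02 m and x of palette_wide in the frame of rack between -0.02 and 0.02 m and y of palette_wide in the frame of rack between -0.115 and 0.115 m and angle between the x axis of each of palette_wide, palette_narrow and the y axis of rack, either way round below 0.26 rad and angle between each of palette_wide, palette_narrow, dry_low, dry_high's own z axis and vertical below 0.25 rad and linear speed of each of palette_wide, palette_narrow below 0.04 m/s and angular speed of each of palette_wide, palette_narrow below 0.4 rad/s and z of palette_narrow in the frame of rack between 0.01 and 0.02 m and x of palette_narrow in the frame of rack between -0.02 and 0.02 m and y of palette_narrow in the frame of rack between -0.115 and 0.115 m); the robot touches nothing.
It fails at once if a rinsed palette is gripped with more than 50 N a finger (100 N in all) (contact force between the fingers and palette_wide above 100 N or contact force between the fingers and palette_narrow above 100 N).
It fails at once if a rinsed palette is let fall (over 0.45 m/s unheld, a drop of 10 mm) or hits or is pressed on rack, tub or table with over 60 N (contact force between any of palette_wide, palette_narrow and rack above 60 N or contact force between any of palette_wide, palette_narrow and tub above 60 N or contact force between any of palette_wide, palette_narrow and table above 60 N or (linear speed of palette_wide above 0.45 m/s and contact force between the fingers and palette_wide below 0.1 N) or (linear speed of palette_narrow above 0.45 m/s and contact force between the fingers and palette_narrow below 0.1 N)).
It fails at once if porcelain is knocked against porcelain with more than 12 N (contact force between palette_wide and palette_narrow above 12 N or contact force between any of palette_wide, palette_narrow and dry_low above 12 N or contact force between any of palette_wide, palette_narrow and dry_high above 12 N).
It fails at once if a dry palette is moved more than 15 mm from its place in the rack (distance of any of dry_low, dry_high from where it was at the start of the episode above 0.015 m).
It fails at once if the brush jar or the glass cup is moved more than 20 mm or tipped (distance of any of brush_jar, glass_cup from where it was at the start of the episode above 0.02 m or angle between any of brush_jar, glass_cup's own z axis and vertical above 0.3 rad).
It also fails if it takes over 72 s, if anything falls off the work surface, if the arm or the gripper's body presses on something with over 40 N, if the wrist force passes 120 N, or if a joint passes its speed limit or range.

### The arm

A 7-joint arm with a two-finger parallel gripper is mounted at the origin on the work surface. World frame = base frame: x ahead of the robot, y to its left, z up, the work surface at z = 0. Lengths are in m, angles in rad, forces in N, time in s.
With the tool pointing down it reaches from about 0.4 to 0.875 m from the base axis. Payload 6.5 kg.
Tool frame: the origin (TCP) lies midway between the tips of the shut fingers; the grasp point (between the pads) lies 19 mm behind it; z points along the fingers, y is the direction in which the jaws open and shut (so a half turn about z gives the same grasp; the last joint's range is limited). The gripper opens to 85 mm and grips with 20 to 120 N. Pads are 22 mm wide; open, the fingers measure 114 mm over their backs; the gripper's body (76 mm by 85 mm) begins 54 mm behind the grasp point. The pads swing forward as they close: fully open they stand 13 mm farther back than shut.
Start: joints at [-0.066, 0.536, -0.004, 1.538, 0.003, 1.067, -0.071], TCP at [0.65, 0, 0.231] pointing down, gripper open.
Joint ranges: [-2.7, 2.7], [-0.37, 2.16], [-1.27, 1.26], [0.24, 2.4], [-1.31, 4.45], [0.19, 1.91], [-2.76, 2.76]. Speed limits (rad/s): [2.39, 2.39, 3.14, 3.14, 3.14, 3.14, 3.14].

### API

Orientations are given as a unit quaternion [x, y, z, w].
In Python, from cell import get_state, cams, job_done gives the robot as it stands.
- The arm moves only by the shell command python3 -m creep 'ROWS' [FORCE]. ROWS is text: rows parted by semicolons, each of 7 numbers parted by spaces: the turn, a rotation vector about the tool's x, y, z in rad, then the shift along the tool's x, y, z in mm, then the opening, from 0 (shut) to 1 (fully open). In form: rx ry rz x y z hand; .... A call has 1 to 20 rows; each row is the pose to reach, as a shift and turn from the pose measured when the call began, along the tool's axes at that moment; what a row does not reach only later rows make up. A row lasts 1/12 s, in which the tool goes at most 41.7 mm and 7.16 degrees, less where a joint would pass 70% of its speed; a pose out of reach is approached as far as the arm can. A call with a gripper value outside its range is refused whole. The fingers move at their own pace and stop on an object; FORCE is the grip in N (left out, the last holds). Time passes only in rows, so rows that repeat a pose let the fingers close. It gives the time, the measured TCP pose, the force and the opening at its end, in the units of the state.
- get_state(): the state, without advancing time (a new reading comes with each control period).
- cams.camera(name): name is "scene" or "side" or "wrist"; returns the picture (420x560x3 uint8, blue, green, red); there is no depth.
- cams.camera_params(name): a dict with "camera_matrix" (3x3 intrinsics, pixels), "extrinsics" (4x4, takes a point from world to camera coordinates); the wrist camera has in their place "hand_eye" (4x4, takes a point from camera to tool coordinates, whose origin is the TCP and whose axes are the flange's). Camera axes: x right, y up, looking along -z (the intrinsics and any distortion apply to the point x, -y, -z); pixel columns grow to the right and rows downward; lengths in m; the calibration is good to about 2 mm. A picture is of the moment at which its call begins: read the wrist's pose just before it. camera_params takes no time and is no camera call.
- job_done(): hands the job in, once; it reports no verdict.
Trained networks look in the newest picture that a camera, given by its name, has taken for a name from the list of things; names that differ only in an ending like _2 or _b are one class to them, and where a whole thing is asked for, a point or a joint stands for the part that bears it (a point fixed in the world has none). Each returns a list of dicts, best first, with "p" (0 to 1); they miss things now and then, are a little off and sometimes report something else, mostly with a low value. They report only what shows in the picture. A call takes as long as a camera call. They do not tell look-alikes from the thing itself.
- cams.regions_of(camera, label): "pixels" (420x560 bool, what is visible of it) and "rect" ([left, top, width, height] as shares, 0 to 1, of the picture: columns of its width, rows of its height, round what is visible of it).
- cams.tip_of(camera, label): "xy" ([column, row] as shares, 0 to 1, of the picture: columns of its width, rows of its height: a listed point, or the origin of a listed thing).
The state is a dict: "time": time; "joint_pos": joint angles; "joint_velocities": joint speeds; "effort": joint torques, N m; "ee_pos": TCP position; "tool_rot": TCP orientation; "force": force on the tool from outside, world axes, zero at the start; "torque": the same for the moment, N m; "finger_gap": finger opening in m.
Only numpy, scipy, OpenCV 4.12 (cv2) and the standard library are available. Lean on these libraries where they do the work, as an engineer would, in place of code of your own. Each camera call takes 0.05 s, during which the arm holds its last target. There are 200 camera calls.

## Working session

There is one attempt and no reset: what is moved stays moved. The work goes in short steps, Python scripts to look and compute and a shell command to move; the robot and the scene stay as the last step left them, time stands still between calls to the robot, and variables do not carry over. Pictures are saved under pics/ and viewed, about 8 in all and at most 12, crops included, and the job is handed in when it is done.

```bash
mkdir -p pics; ls
python3 - <<'E'
from cell import get_state,cams
import cv2,numpy as np
s=get_state();print(s)
a=cams.camera("scene");b=cams.camera("side")
cv2.imwrite("pics/a.png",a);cv2.imwrite("pics/b.png",b)
for c in("scene","side","wrist"):print(c,cams.camera_params(c))
for c in("scene","side"):
  for l in("palette_wide","palette_narrow","tub","rack","dry_low","dry_high","brush_jar","glass_cup"):
    print(c,l,[(round(d["p"],2),(np.array(d["xy"])*[560,420]).round(1).tolist()) for d in cams.tip_of(c,l)][:4])
E
```

```text
pics
{'time': 0.0, 'joint_pos': array([-0.06622068,  0.53718576, -0.00445412,  1.53888449,  0.00259268,
        1.06727339, -0.07121356]), 'joint_velocities': array([-0.00267047, -0.00093763,  0.00058231,  0.00113317,  0.00150162,
        0.00136826, -0.00019917]), 'effort': array([-4.51575825e-04, -5.83398092e+01,  1.04865700e+00, -2.59097242e+01,
        1.23920938e-02,  9.44124302e-03, -7.87308863e-06]), 'ee_pos': array([6.49366327e-01, 6.63672398e-06, 2.30395800e-01]), 'tool_rot': array([ 7.07075092e-01,  7.07137931e-01, -6.55926761e-04, -5.75505944e-04]), 'force': array([ 0.20398726, -0.02929819,  0.67867122]), 'torque': array([ 0.02862813,  0.04582738, -0.02116137]), 'finger_gap': 0.08531775938203914}
scene {'camera_matrix': array([[473.30992724,   0.        , 283.04931166],
       [  0.        , 473.30992724, 207.38999027],
       [  0.        ,   0.        ,   1.        ]]), 'extrinsics': array([[ 0.06590618,  0.99779872, -0.00735486, -0.03526206],
       [-0.79376218,  0.05689289,  0.60556156,  0.35149315],
       [ 0.60464698, -0.03407223,  0.79576448, -1.33820706],
       
[... 1104 characters left out ...]
.0, 218.6]), (0.68, [138.1, 171.5]), (0.62, [337.3, 184.9])]
scene tub [(0.94, [166.4, 255.0]), (0.53, [275.5, 200.5])]
scene rack [(0.9, [406.6, 256.3])]
scene dry_low [(0.71, [426.5, 240.2]), (0.3, [195.3, 217.3])]
scene dry_high [(0.59, [383.7, 248.6])]
scene brush_jar [(0.79, [274.7, 198.3])]
scene glass_cup [(0.68, [198.2, 217.2]), (0.59, [180.8, 270.9])]
side palette_wide [(0.78, [334.2, 311.5])]
side palette_narrow [(0.87, [292.3, 270.0]), (0.61, [228.6, 202.3])]
side tub [(0.86, [338.8, 279.8])]
side rack [(0.82, [272.2, 174.3])]
side dry_low [(0.92, [264.8, 166.0])]
side dry_high [(0.86, [276.1, 175.9])]
side brush_jar [(0.66, [250.1, 235.4])]
side glass_cup [(0.93, [346.2, 264.5])]
```

View pics/a.png

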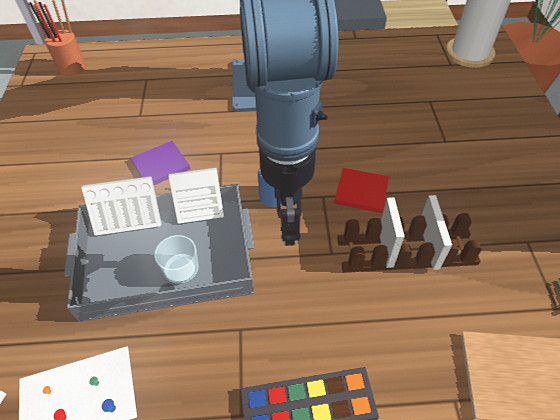

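View pics/b.png

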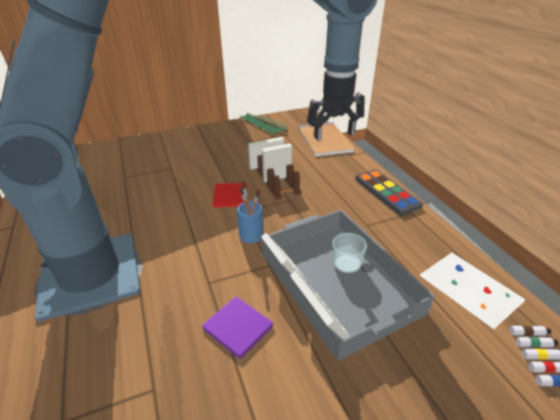

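The scene picture shows the tub at left: wide palette (five wells) around (122,206), narrow (three wells) around (196,195), glass at (177,258). The jar is at (268,188), behind the gripper. The rack is at right, with dry palettes at columns 393 and 436. 

Candidates for palette_narrow are the purple slab (160,162), the red slab (361,190) and the white leaning one (196,195). I choose the white one. The close crop follows.

```bash
cat > h.py <<'E'
import numpy as np,cv2
from cell import get_state,cams
from scipy.spatial.transform import Rotation as R
def cam(c,s=None):
    P=cams.camera_params(c);K=P["camera_matrix"]
    if c!="wrist":E=P["extrinsics"]
    else:
        T=np.eye(4);T[:3,:3]=R.from_quat(s["tool_rot"]).as_matrix();T[:3,3]=s["ee_pos"];E=np.linalg.inv(T@P["hand_eye"])
    return K,E
def proj(X,KE):
    K,E=KE;p=np.atleast_2d(X)@E[:3,:3].T+E[:3,3];p=p*[1,-1,-1];p=p@K.T;return p[:,:2]/p[:,2:]
def ray(uv,KE,z):
    K,E=KE;o=-E[:3,:3].T@E[:3,3];uv=np.atleast_2d(uv)
    d=(np.c_[uv,np.ones(len(uv))]@np.linalg.inv(K).T*[1,-1,-1])@E[:3,:3]
    return o+d*((z-o[2])/d[:,2])[:,None]
E
python3 - <<'E'
from h import *
a=cv2.imread("pics/a.png")
k=cam("scene")
t=cv2.resize(a[150:325,60:260],None,fx=3,fy=3,interpolation=cv2.INTER_CUBIC)
r=cv2.resize(a[185:280,335:490],None,fx=5,fy=5,interpolation=cv2.INTER_CUBIC)
cv2.imwrite("pics/t.png",t);cv2.imwrite("pics/r.png",r)
print(ray([[406.6,256.3]],k,0).round(3),ray([[166.4,255]],k,0).round(3),ray([[275,198]],k,0).round(3),ray([[199,218.6],[128,228]],k,.01).round(3))
E
```

```text
[[0.59  0.255 0.   ]] [[ 0.551 -0.247  0.   ]] [[ 0.415 -0.011  0.   ]] [[ 0.469 -0.181  0.01 ]
 [ 0.483 -0.334  0.01 ]]
```

View pics/t.png

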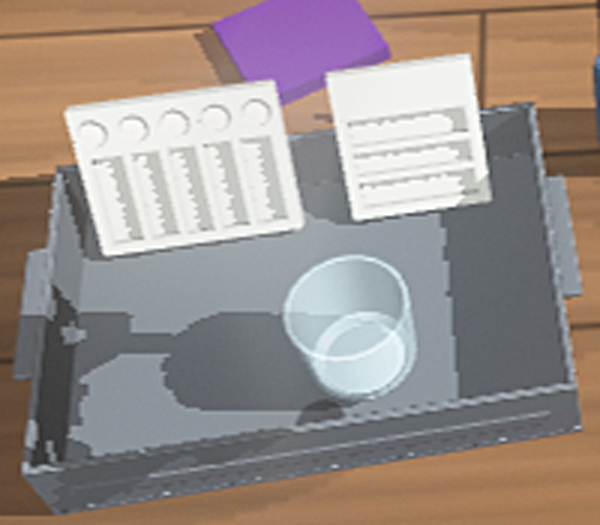

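View pics/r.png

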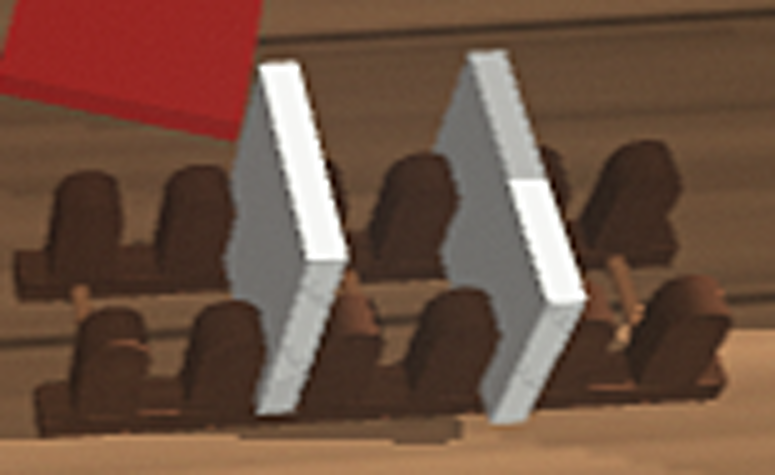

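```bash
cat > fit.py <<'E'
from h import *
from scipy.optimize import least_squares
k=cam("scene")
def T2(q):return np.array([[np.cos(q[2]),-np.sin(q[2]),0],[np.sin(q[2]),np.cos(q[2]),0],[0,0,1]]),np.array([q[0],q[1],0])
def fit(M,uv,q0,n):
    M=np.array(M,float)/1000
    f=lambda q:(proj(M@T2(q)[0].T+T2(q)[1],k)-uv)
    r=least_squares(lambda q:f(q).ravel(),q0,loss="soft_l1");print(n,r.x.round(4));print(f(r.x).round(1).tolist());return r.x
ys=[-115,-69,23,115]
M=[[24,y,70] for y in ys]+[[-42,y,70] for y in ys]+[[42,-141,0],[42,141,0]]
uv=np.array([[110,308],[225,302],[452,290],[690,278],[85,172],[195,167],[415,153],[645,140],[40,435],[722,395]])/5+[335,185]
rk=fit(M,uv,[.57,.25,0],"rack")
for n,w,y,z,c in(("hi",92,-46,127,[[260,65],[298,62],[347,262],[303,262]]),("lo",120,46,105,[[468,52],[508,50],[583,300],[545,303]])):
    m=np.array([[-w/2,y-7,z],[-w/2,y+7,z],[w/2,y+7,z],[w/2,y-7,z]])/1000
    print(n,(proj(m@T2(rk)[0].T+T2(rk)[1],k)-(np.array(c)/5+[335,185])).round(1).tolist())
tb=fit([[120,-170,60],[120,170,60],[-120,170,60],[-120,-170,60]],np.array([[25,468],[580,388],[533,105],[57,170]])/3+[60,150],[.55,-.25,0],"tub")
for n,w,c in(("wide",140,[[67,107],[277,82],[302,225],[108,255]]),("narrow",100,[[327,72],[470,55],[492,200],[355,220]])):
    s,co=.5,3**.5/2
    P=lambda x,y,z:[-77.2+co*x-s*z,y,8.5+s*x+co*z]
    m=[P(7,-w/2,110),P(7,w/2,110),P(7,w/2,0),P(7,-w/2,0)]
    q=fit(m,np.array(c)/3+[60,150],tb,n)
    A,t=T2(q);print(n,"grasp centre top",A@(np.array(P(0,0,110))/1000)+t,"bottom in tub",T2(tb)[0].T@(A@(np.array(P(0,0,0))/1000)+t-T2(tb)[1]))
E
python3 fit.py
```

```text
rack [ 0.579   0.2556 -0.0032]
[[-0.0, 0.0], [0.4, -0.1], [1.5, -0.4], [0.2, -0.6], [-0.1, -0.2], [0.3, -0.4], [0.9, -0.1], [-0.7, 0.1], [-1.3, 1.3], [-1.7, 1.2]]
hi [[-0.6, 0.7], [-1.1, 0.9], [-0.7, 0.2], [0.5, 0.6]]
lo [[-0.0, 2.2], [-1.2, 2.2], [0.5, 2.7], [0.6, 2.5]]
tub [ 0.554  -0.2454  0.1082]
[[-0.6, 2.8], [0.1, 0.0], [0.9, -1.5], [-0.1, -1.1]]
wide [ 0.5594 -0.3236  0.0989]
[[0.3, 0.6], [-0.7, 0.1], [0.9, 0.1], [-0.4, -0.9]]
wide grasp centre top [ 0.4278539  -0.33663888  0.10376279] bottom in tub [-0.08028843 -0.07761682  0.0085    ]
narrow [ 0.5431 -0.1685  0.0994]
[[0.0, 0.9], [0.1, 0.5], [-0.0, -0.5], [-0.1, -0.8]]
narrow grasp centre top [ 0.41158838 -0.18157875  0.10376279] bottom in tub [-0.0797078  0.0783245  0.0085   ]
```

```bash
cat > go.py <<'E'
from h import *
def grasp_rot(psi,lean):  # tool y = palette x, tool z = -palette z
    z=np.array([np.sin(lean)*np.cos(psi),np.sin(lean)*np.sin(psi),-np.cos(lean)])
    y=np.array([np.cos(lean)*np.cos(psi),np.cos(lean)*np.sin(psi),np.sin(lean)])
    return R.from_matrix(np.c_[np.cross(y,z),y,z])
def plan(p,Rt,s=None):
    s=s or get_state();R0=R.from_quat(s["tool_rot"])
    print("at",s["ee_pos"].round(4),"t",round(s["time"],2),"F",s["force"].round(1),"gap",round(s["finger_gap"],4),"j",s["joint_pos"].round(2))
    print("ROW",(R0.inv()*Rt).as_rotvec().round(3),(R0.inv().apply(np.array(p)-s["ee_pos"])*1000).round(1))
E
python3 - <<'E'
from go import *
G=grasp_rot(.1,np.pi/6);z=G.as_matrix()[:,2]
plan(np.array([.4116,-.1816,.1038])-.06*z,G)
E
```

```text
at [0.65   0.     0.2313] t 0.9 F [-0.1 -0.3  0.4] gap 0.0855 j [-0.07  0.54 -0.    1.54  0.    1.07 -0.07]
ROW [-0.523  0.026 -0.098] [-184.6 -268.2   75.6]
```

```bash
python3 -m creep '-0.05 0 -0.01 -20 -10 -10 0.5; -0.1 0.005 -0.02 -40 -30 -15 0.5; -0.15 0.01 -0.03 -65 -55 -15 0.5; -0.2 0.01 -0.04 -90 -80 -10 0.5; -0.25 0.01 -0.05 -115 -105 0 0.5; -0.3 0.015 -0.06 -140 -130 10 0.5; -0.35 0.02 -0.07 -160 -155 20 0.5; -0.4 0.02 -0.08 -170 -180 30 0.5; -0.45 0.02 -0.09 -180 -205 40 0.5; -0.5 0.025 -0.095 -185 -230 55 0.5; -0.52 0.026 -0.098 -185 -255 68 0.5; -0.523 0.026 -0.098 -185 -268 75 0.5; -0.523 0.026 -0.098 -185 -268 75 0.5; -0.523 0.026 -0.098 -185 -268 75 0.5'
python3 - <<'E'
from go import *
s=get_state();w=cams.camera("wrist");cv2.imwrite("pics/w1.png",w);np.savez("w1.npz",p=s["ee_pos"],q=s["tool_rot"])
G=grasp_rot(.1,np.pi/6);z=G.as_matrix()[:,2]
plan(np.array([.4116,-.1816,.1038])+.03*z,G)
k=cam("wrist",s)
from scipy.spatial.transform import Rotation as R
psi=.1
X=np.c_[G.as_matrix()[:,1],[-np.sin(psi),np.cos(psi),0],-z]
top=np.array([.4116,-.1816,.1038])
print(proj([top+X@np.array(v) for v in([.007,-.05,0],[.007,.05,0],[.007,.05,-.11],[.007,-.05,-.11])],k).round(0).tolist())
E
```

```text
time: 2.07
ee_pos: [0.4025, -0.1902, 0.1636]
tool_rot: [0.652, 0.721, 0.181, 0.151]
force: [0.1, -0.8, -0.9]
finger_gap: 0.0426
at [ 0.3994 -0.193   0.1626] t 2.12 F [-1.6  1.6  0.2] gap 0.0427 j [ 1.28  0.27 -0.78  2.38 -0.51  0.22  1.13]
ROW [-0.05  -0.016 -0.012] [  8.5 -13.6  88.5]
[[263.0, 297.0], [259.0, 132.0], [273.0, 115.0], [274.0, 231.0]]
```

View pics/w1.png

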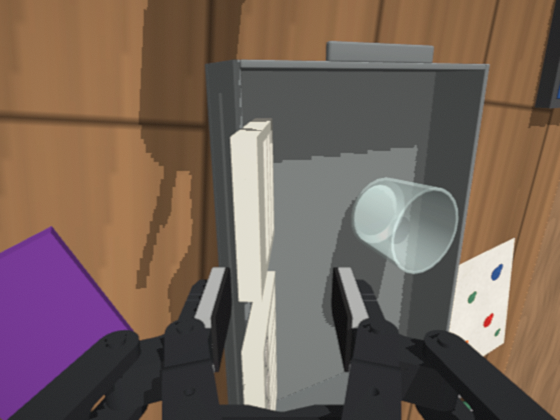

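The wrist picture agrees with the model. The white narrow palette's top edge runs (258,300) to (258,125), against a predicted (263,297) to (259,132). The purple slab is apart at (60,320). Next I go in gradually, because j4 and j6 are near their limits.

```bash
python3 -m creep '-0.02 -0.01 -0.01 4 -5 10 0.5; -0.04 -0.016 -0.012 8 -10 20 0.5; -0.05 -0.016 -0.012 8 -13 30 0.5; -0.05 -0.016 -0.012 8 -13 40 0.5; -0.05 -0.016 -0.012 8 -13 40 0.5; -0.05 -0.016 -0.012 8 -13 40 0.5'
cat > t.py <<'E'
from go import *
G=grasp_rot(.1,np.pi/6);z=G.as_matrix()[:,2]
plan(np.array([.4116,-.1816,.1038])+.03*z,G)
E
python3 t.py
```

```text
time: 2.62
ee_pos: [0.4169, -0.1967, 0.1302]
tool_rot: [0.645, 0.721, 0.192, 0.163]
force: [-0.3, 1.1, 0.1]
finger_gap: 0.0428
at [ 0.4169 -0.1967  0.1302] t 2.62 F [-0.3  1.1  0.1] gap 0.0428 j [ 0.97  0.33 -0.44  2.39 -1.3   0.19  1.95]
ROW [-0.015 -0.019  0.006] [ 14.7 -15.6  51.6]
```

```bash
cat > fk.py <<'E'
from h import *
Y=lambda a:R.from_euler('y',a);Z=lambda a:R.from_euler('z',a)
def rots(q):
    r=R.identity();o=[r]
    for i,a in enumerate(q):
        r=r*(Z(a) if i%2==0 else Y(a));o.append(r)
    return o
def basis(q):
    o=rots(q);ez=[0,0,1];ex=[1,0,0]
    # offsets: d1,d3 ,a3,d5,a5,d7,a7
    return np.c_[ez,o[1].apply(ex),o[2].apply(ez),o[2].apply(ex),o[4].apply(ez),o[4].apply(ex),o[6].apply(ez),o[6].apply(ex)]
E
python3 - <<'E'
from fk import *
Q=[[-0.06622068,0.53718576,-0.00445412,1.53888449,0.00259268,1.06727339,-0.07121356]]
P=[[.6494,0,.2304]];O=[[.70707,.70714,-.00066,-.00058]]
s=get_state();Q.append(s["joint_pos"]);P.append(s["ee_pos"]);O.append(s["tool_rot"])
z=np.load("w1.npz")
Q.append([1.28,.27,-.78,2.38,-.51,.22,1.13]);P.append([.3994,-.193,.1626]);O.append(z["q"])
for q,o in zip(Q,O):
    e=(rots(q)[7].inv()*R.from_quat(o));print(e.as_rotvec().round(3))
A=np.vstack([basis(q) for q in Q]);b=np.ravel(P)
A=A[:, [0,2,3,4,5,6,7]]
x,r,k,sv=np.linalg.lstsq(A,b,rcond=1e-3);print(x.round(4),k,sv.round(3),(A@x-b).round(4))
E
```

```text
[ 0.    -0.     1.571]
[-0.104  0.104  1.381]
[-0.096  0.096  1.402]
[ 0.7906  0.6964 -0.1903  0.8412  0.3577  0.5352  0.1072] 7 [3.374 2.784 1.092 0.632 0.456 0.266 0.036] [-0.0034 -0.0461  0.0007 -0.0079  0.0085  0.0301  0.0084 -0.0028 -0.0307]
```

Run:
```python
from fk import *
import itertools
s=get_state();z=np.load("w1.npz")
Q=np.array([[-0.06622068,0.53718576,-0.00445412,1.53888449,0.00259268,1.06727339,-0.07121356],s["joint_pos"],[1.28,.27,-.78,2.38,-.51,.22,1.13]])
P=[[.6494,0,.2304],s["ee_pos"],z["p"]];O=[[.70707,.70714,-.00066,-.00058],s["tool_rot"],z["q"]]
out=[]
for sg in itertools.product([1,-1],repeat=7):
    r=[rots(q*sg)[7].inv()*R.from_quat(o) for q,o in zip(Q,O)]
    e=max((r[0].inv()*x).magnitude() for x in r);out.append((e,sg))
out.sort();print(out[:4])
for e,sg in out[:2]:
    A=np.vstack([basis(q*sg) for q in Q]);b=np.ravel(P)
    for c in([0,2,4,6],[0,2,3,4,6],[0,2,3,4,6,7],[0,2,3,4,5,6,7]):
        x,*_=np.linalg.lstsq(A[:,c],b,rcond=1e-3);print(c,x.round(4),abs(A[:,c]@x-b).max().round(4))
```

```text
[(0.004734037361742303, (-1, 1, -1, 1, -1, 1, -1)), (0.23088384730521988, (1, 1, 1, 1, 1, 1, 1)), (0.6832939616290763, (-1, 1, -1, -1, -1, -1, -1)), (0.7355621224576288, (1, 1, 1, -1, 1, -1, 1))]
[0, 2, 4, 6] [0.2103 0.5687 0.419  0.2738] 0.0454
[0, 2, 3, 4, 6] [0.3283 0.4538 0.0419 0.4358 0.2566] 0.0449
[0, 2, 3, 4, 6, 7] [ 0.3225  0.461   0.0344  0.4318  0.2636 -0.0062] 0.0449
[0, 2, 3, 4, 5, 6, 7] [ 0.1439  0.5726 -0.0195  0.3943 -0.0392  0.259  -0.0079] 0.0447
[0, 2, 4, 6] [ 1.307  -0.35    0.7573  0.2741] 0.1816
[0, 2, 3, 4, 6] [-0.9064  1.8052 -0.7851  0.4421  0.5958] 0.084
[0, 2, 3, 4, 6, 7] [-0.823   1.703  -0.6793  0.5002  0.4959  0.089 ] 0.0674
[0, 2, 3, 4, 5, 6, 7] [ 0.8456  0.6604 -0.1757  0.8501  0.3667  0.5397  0.1048] 0.0462
```

```bash
cat > log.py <<'E'
from h import *
import json
s=get_state();open("log.jsonl","a").write(json.dumps({k:np.array(s[k]).tolist() for k in("joint_pos","ee_pos","tool_rot")})+"\n")
print(s["joint_pos"].round(2))
E
python3 log.py
python3 -m creep '0.05 0 0 0 10 -5 0.5; 0.1 0 0 0 30 -10 0.5; 0.2 0 0 0 60 -20 0.5; 0.2 0 0 0 60 -20 0.5;0.2 0 0 0 60 -20 0.5' | sed -n 2p; python3 log.py
python3 -m creep '0.1 0 0 0 30 -20 0.5; 0.2 0 0 0 60 -40 0.5; 0.25 0 0.1 0 90 -60 0.5; 0.25 0 0.2 0 90 -60 0.5;0.25 0 0.2 0 90 -60 0.5' | sed -n 2p; python3 log.py
python3 -m creep '0.1 0.1 0 20 20 0 0.5; 0.1 0.2 0 40 40 0 0.5; 0.1 0.3 0 60 40 0 0.5; 0.1 0.3 0 60 40 0 0.5;0.1 0.3 0 60 40 0 0.5' | sed -n 2p; python3 log.py
cat > id.py <<'E'
from fk import *
import json
L=[json.loads(l) for l in open("log.jsonl")]
L.append(dict(joint_pos=[-0.06622068,0.53718576,-0.00445412,1.53888449,0.00259268,1.06727339,-0.07121356],ee_pos=[.64937,0,.2304]))
sg=np.array([-1,1,-1,1,-1,1,-1])
def B(q):
    o=rots(np.array(q)*sg);ez=[0,0,1];ex=[1,0,0];ey=[0,1,0]
    return np.c_[ez,o[2].apply(ez),o[2].apply(ex),o[4].apply(ez),o[4].apply(ex),o[6].apply(ez),o[6].apply(ex),o[2].apply(ey),o[4].apply(ey),o[6].apply(ey)]
A=np.vstack([B(l["joint_pos"]) for l in L]);b=np.ravel([l["ee_pos"] for l in L])
lam=.003;p0=np.array([.3,.4,0,.4,0,.26,0,0,0,0])
X=np.linalg.solve(A.T@A+lam**2*np.eye(10),A.T@b+lam**2*p0)
if __name__=="__main__":print(X.round(4),abs(A@X-b).max().round(5),np.linalg.svd(A)[1].round(3))
E
python3 id.py
```

```text
[ 0.97  0.33 -0.44  2.39 -1.3   0.19  1.95]
ee_pos: [0.458, -0.1893, 0.1719]
[ 0.32  0.25  0.13  2.22 -0.55  0.45  1.02]
ee_pos: [0.5282, -0.1823, 0.262]
[ 0.04  0.32  0.33  1.82 -0.23  0.96  0.39]
ee_pos: [0.571, -0.1271, 0.2682]
[ 0.16  0.47  0.24  1.62 -0.48  1.24  0.52]
[ 3.484e-01  5.044e-01  0.000e+00  4.461e-01 -0.000e+00  3.355e-01
  0.000e+00 -2.440e-02 -2.020e-02 -4.000e-04] 0.0 [4.413 3.786 3.755 0.941 0.899 0.417 0.317 0.309 0.156 0.047]
```

```bash
cat > ik.py <<'E'
from id import *
from go import grasp_rot
from scipy.optimize import least_squares
LO=np.array([-2.7,-.37,-1.27,.24,-1.31,.19,-2.76]);HI=np.array([2.7,2.16,1.26,2.4,4.45,1.91,2.76])
def fk(q):return B(q)@X,rots(np.array(q)*sg)[7]*Z(np.pi/2)
def ik(p,Rt,q0,reg=1e-3,mid=None):
    mid=q0 if mid is None else mid
    def f(q):
        P,O=fk(q);return np.r_[(P-p)*5,(Rt.inv()*O).as_rotvec(),reg*(q-mid)]
    r=least_squares(f,np.clip(q0,LO+.021,HI-.021),bounds=(LO+.02,HI-.02));e=f(r.x)[:6];return r.x,abs(e).max()
top={"n":np.array([.4116,-.1816,.1038]),"w":np.array([.4279,-.3366,.1038])}
E
python3 - <<'E'
from ik import *
print([fk(l["joint_pos"])[0]-l["ee_pos"] for l in L][:1])
rng=np.random.default_rng(0)
for n in "nw":
  for lean in(.5236,.44):
    G=grasp_rot(.1,lean)
    for half in(0,1):
      Rt=G*Z(np.pi*half);z=Rt.as_matrix()[:,2]
      for d in(.03,-.05):
        S=[]
        for i in range(25):
          q,e=ik(top[n]+d*z,Rt,rng.uniform(LO,HI),1e-4)
          if e<3e-3 and all(abs(q-s).max()>.6 for s in S):S.append(q)
        print(n,lean,half,d,len(S),[s.round(2).tolist() for s in S[:4]])
E
```

```text
[array([-3.73867305e-07,  7.78866217e-08, -1.71396504e-06])]
n 0.5236 0 0.03 0 []
n 0.5236 0 -0.05 0 []
n 0.5236 1 0.03 0 []
n 0.5236 1 -0.05 0 []
n 0.44 0 0.03 1 [[1.24, 0.61, -0.9, 2.38, 1.69, 0.21, -1.02]]
n 0.44 0 -0.05 0 []
n 0.44 1 0.03 1 [[1.24, 0.61, -0.9, 2.38, 1.69, 0.21, 2.12]]
n 0.44 1 -0.05 0 []
w 0.5236 0 0.03 2 [[1.73, 1.03, -1.25, 2.13, 1.33, 0.53, -0.19], [0.96, 0.56, -0.19, 2.16, -1.29, 0.32, 2.14]]
w 0.5236 0 -0.05 4 [[1.84, 0.78, -1.25, 2.15, 0.8, 0.44, 0.25], [0.45, 0.43, 0.51, 2.22, -1.29, 0.67, 2.11], [1.64, 0.57, -0.93, 2.16, 0.07, 0.3, 0.9], [1.41, 0.46, -0.63, 2.17, -0.53, 0.33, 1.46]]
w 0.5236 1 0.03 1 [[1.13, 0.59, -0.39, 2.15, -1.07, 0.23, -1.18]]
w 0.5236 1 -0.05 4 [[0.45, 0.43, 0.51, 2.22, -1.29, 0.67, -1.03], [1.56, 0.52, -0.82, 2.16, -0.18, 0.3, -2.01], [1.79, 0.7, -1.16, 2.15, 0.62, 0.38, -2.74], [1.07, 0.39, -0.23, 2.19, -0.94, 0.42, -1.32]]
w 0.44 0 0.03 3 [[0.58, 0.55, 0.23, 2.15, -1.29, 0.47, 2.05], [1.18, 0.6, -0.5, 2.12, -0.31, 0.21, 1.18], [1.63, 0.91, -1.14, 2.1, 1.15, 0.5, -0.1]]
w 0.44 0 -0.05 3 [[0.35, 0.43, 0.58, 2.19, -1.14, 0.65, 1.92], [1.02, 0.38, -0.23, 2.15, -0.67, 0.43, 1.5], [1.71, 0.66, -1.13, 2.11, 0.61, 0.46, 0.36]]
w 0.44 1 0.03 3 [[0.58, 0.55, 0.23, 2.15, -1.29, 0.47, -1.1], [1.18, 0.6, -0.5, 2.12, -0.31, 0.21, -1.96], [1.4, 0.69, -0.79, 2.11, 0.54, 0.25, -2.74]]
w 0.44 1 -0.05 3 [[1.58, 0.55, -0.92, 2.12, 0.24, 0.39, -2.45], [0.78, 0.37, 0.05, 2.16, -0.87, 0.49, -1.46], [0.12, 0.52, 0.89, 2.2, -1.28, 0.8, -1.11]]
```

Run:
```python
from ik import *
rng=np.random.default_rng(1)
for lean in(.5236,.44):
  for a in(-60,-45,-30,-20,20,30,45,60):
    G=grasp_rot(.1,lean);pz=-G.as_matrix()[:,2]
    Rt=G*Y(np.radians(a));z=Rt.as_matrix()[:,2]
    g=top["n"]-.015*grasp_rot(.1,.5236).as_matrix()[:,2]*-1
    res=[]
    for d in(.019,-.05):
        S=[]
        for i in range(12):
          q,e=ik(g+d*z,Rt,rng.uniform(LO,HI),1e-4)
          if e<3e-3 and all(abs(q-s).max()>.6 for s in S):S.append(q)
        res.append([s.round(2).tolist() for s in S[:3]])
    print(lean,a,z.round(2),res)
```

```text
0.5236 -60 [ 0.34 -0.84 -0.43] [[[0.29, 1.06, -0.74, 2.38, 1.77, 1.77, -2.17]], []]
0.5236 -45 [ 0.42 -0.67 -0.61] [[], []]
0.5236 -30 [ 0.48 -0.45 -0.75] [[], []]
0.5236 -20 [ 0.5  -0.29 -0.81] [[], []]
0.5236 20 [ 0.43  0.39 -0.81] [[[1.67, 1.07, -1.25, 2.21, 0.87, 0.49, 0.15], [0.66, 0.57, 0.06, 2.26, -1.29, 0.68, 2.09]], [[0.2, 0.57, 0.76, 2.27, -1.29, 1.07, 2.12], [0.99, 0.45, -0.21, 2.23, -0.94, 0.67, 1.8], [1.77, 0.87, -1.25, 2.19, 0.39, 0.53, 0.58]]]
0.5236 30 [ 0.38  0.54 -0.75] [[[1.33, 0.78, -0.7, 2.11, -0.47, 0.56, 1.43], [1.6, 1.02, -1.09, 2.09, 0.28, 0.55, 0.75]], [[1.77, 1.02, -1.25, 2.06, 0.34, 0.74, 0.69], [0.28, 0.71, 0.75, 2.14, -1.21, 1.3, 2.11]]]
0.5236 45 [ 0.28  0.74 -0.61] [[[0.35, 0.93, 0.62, 1.99, -1.21, 1.47, 2.12], [1.39, 0.97, -0.76, 1.92, -0.29, 0.85, 1.32], [1.67, 1.33, -1.25, 1.91, 0.43, 0.92, 0.68]], [[0.75, 0.76, 0.21, 1.9, -0.91, 1.31, 1.89], [1.72, 1.24, -1.25, 1.84, 0.3, 1.04, 0.78]]]
0.5236 60 [ 0.16  0.89 -0.43] [[[1.23, 1.05, -0.56, 1.75, -0.44, 1.18, 1.48]], [[1.64, 1.43, -1.25, 1.63, 0.27, 1.32, 0.84], [1.33, 1.06, -0.63, 1.65, -0.33, 1.3, 1.
[... 747 characters left out ...]
1.32]], [[1.72, 1.0, -1.25, 2.02, 0.37, 0.8, 0.6], [0.53, 0.58, 0.36, 2.09, -0.99, 1.07, 1.84]]]
0.44 45 [ 0.23  0.73 -0.64] [[[1.34, 0.95, -0.74, 1.9, -0.26, 0.88, 1.22], [1.62, 1.28, -1.22, 1.89, 0.39, 0.94, 0.64], [0.19, 1.02, 0.82, 1.97, -1.26, 1.61, 2.09]], [[1.68, 1.22, -1.25, 1.82, 0.32, 1.08, 0.69], [0.92, 0.74, -0.06, 1.86, -0.72, 1.2, 1.65], [0.16, 1.13, 1.08, 1.91, -1.26, 1.87, 2.15]]]
0.44 60 [ 0.13  0.88 -0.45] [[[1.59, 1.47, -1.25, 1.72, 0.34, 1.21, 0.7], [0.36, 1.09, 0.63, 1.79, -1.12, 1.74, 2.03], [1.16, 1.02, -0.49, 1.74, -0.47, 1.21, 1.43]], [[1.1, 0.96, -0.31, 1.64, -0.54, 1.39, 1.5], [1.61, 1.42, -1.25, 1.61, 0.28, 1.35, 0.75], [0.46, 1.06, 0.63, 1.69, -1.04, 1.8, 1.97]]]
```

```bash
cat > seq.py <<'E'
from ik import *
rk=np.array([.579,.2556,-.003])
def slot(y,z=.015):return np.array([rk[0]-y*np.sin(rk[2]),rk[1]+y*np.cos(rk[2]),z])
def tool(pb,psi,lean,al,gz=.095,d=.019):  # palette bottom pos; TCP pose for grasp at gz above lower edge
    G=grasp_rot(psi,lean);pz=-G.as_matrix()[:,2];Rt=G*Y(al)
    return pb+gz*pz+d*Rt.as_matrix()[:,2],Rt
pz0=-grasp_rot(.1,.5236).as_matrix()[:,2]
bot={k:v-.11*pz0 for k,v in top.items()}
E
python3 - <<'E'
from seq import *
q0=np.array(get_state()["joint_pos"])
for n,sy in(("w",.092),("n",-.092)):
  for al in(0,10,20,27):
    for sgn in(1,-1):
      a=np.radians(al);b=bot[n]
      W=[tool(b,.1,.5236,a,d=-.05),tool(b,.1,.5236,a),tool(b+[.02,0,.14],.1,.5236,a),tool(np.array([.55,b[1]+.05,.15]),.1+sgn*.3,.2,a),tool(np.array([.55,-.1,.17]),sgn*.8,0,a),tool(np.array([.57,.05,.17]),sgn*np.pi/2-.003,0,a),tool(slot(sy,.17),sgn*np.pi/2-.003,0,a),tool(slot(sy),sgn*np.pi/2-.003,0,a)]
      q=q0.copy();out=[]
      for p,Rt in W:
        best=min((ik(p,Rt,np.clip(q+d,LO,HI),1e-3,q) for d in(0,*np.random.default_rng(0).normal(0,.4,(3,7)))),key=lambda r:r[1]*100+abs(r[0]-q).max()*.1)
        q,e=best;out.append((round(e*1000,1),round(min((q-LO).min(),(HI-q).min()),2)))
      print(n,al,sgn,out,q.round(1))
E
```

```text
w 0 1 [(np.float64(0.0), np.float64(0.14)), (np.float64(0.0), np.float64(0.02)), (np.float64(0.0), np.float64(0.32)), (np.float64(0.0), np.float64(0.62)), (np.float64(0.0), np.float64(0.63)), (np.float64(0.0), np.float64(0.67)), (np.float64(0.0), np.float64(0.78)), (np.float64(0.0), np.float64(0.67))] [-0.5  0.7 -0.1  1.5  0.1  0.9  0.9]
w 0 -1 [(np.float64(0.0), np.float64(0.14)), (np.float64(0.0), np.float64(0.02)), (np.float64(0.0), np.float64(0.32)), (np.float64(0.0), np.float64(0.54)), (np.float64(0.0), np.float64(0.61)), (np.float64(0.0), np.float64(0.57)), (np.float64(0.0), np.float64(0.63)), (np.float64(0.0), np.float64(0.7))] [-1.   0.8  0.5  1.6 -0.5  0.9 -1.8]
w 10 1 [(np.float64(0.0), np.float64(0.33)), (np.float64(0.0), np.float64(0.21)), (np.float64(0.0), np.float64(0.43)), (np.float64(0.0), np.float64(0.74)), (np.float64(0.0), np.float64(0.72)), (np.float64(0.0), np.float64(0.68)), (np.float64(0.0), np.float64(0.58)), (np.float64(0.0), np.float64(0.84))] [-0.5  0.8 -0.1  1.4 -0.   1.1  1. ]
w 10 -1 [(np.float64(0.0), np.float64(0.33)), (np.float64(0.0), np.float64(0.21
[... 3655 characters left out ...]
2.1 -0.6  0.3 -1.4]
n 27 1 [(np.float64(0.0), np.float64(0.25)), (np.float64(0.0), np.float64(0.18)), (np.float64(0.0), np.float64(0.3)), (np.float64(0.0), np.float64(0.68)), (np.float64(0.0), np.float64(0.42)), (np.float64(0.0), np.float64(0.33)), (np.float64(0.0), np.float64(0.3)), (np.float64(0.0), np.float64(0.55))] [-0.2  0.9 -0.1  1.4 -0.1  1.4  1.3]
n 27 -1 [(np.float64(0.0), np.float64(0.25)), (np.float64(0.0), np.float64(0.18)), (np.float64(0.0), np.float64(0.3)), (np.float64(0.0), np.float64(0.45)), (np.float64(0.0), np.float64(0.41)), (np.float64(0.0), np.float64(0.06)), (np.float64(0.0), np.float64(0.02)), (np.float64(15.9), np.float64(0.02))] [-1.   0.7  0.7  2.1 -1.3  0.2 -0.8]
```

```bash
cat > p.py <<'E'
import sys
from seq import *
from go import plan
AL={"w":np.radians(15),"n":np.radians(27)}
def main(n,bx,by,bz,psi,lean,d=19.):
    p,Rt=tool(np.array([bx,by,bz])/1000,psi,lean,AL[n],d=d/1000);plan(p,Rt)
if __name__=="__main__":
    n=sys.argv[1]
    if sys.argv[2]=="g":
        d=float(sys.argv[3]);main(n,*(bot[n]*1000),.1,.5236,d)
    elif sys.argv[2]=="s":
        b=slot(.092 if n=="w" else -.092);main(n,b[0]*1000,b[1]*1000,float(sys.argv[3]),np.pi/2-.003,0)
    else: main(n,*map(float,sys.argv[2:]))
E
echo "bottoms" ; python3 -c "
from seq import *;print(bot)"; python3 p.py w g -40
```

```text
bottoms
{'n': array([ 0.46632535, -0.17610915,  0.00853727]), 'w': array([ 0.48262535, -0.33110915,  0.00853727])}
at [ 0.571  -0.1271  0.2682] t 3.87 F [-0.2 -1.3  1.2] gap 0.0428 j [ 0.16  0.47  0.24  1.62 -0.48  1.24  0.52]
ROW [-0.461 -0.059 -0.32 ] [-267.5 -136.9   53.9]
```

```bash
python3 -m creep '-0.046 -0.006 -0.032 -20 -10 0 0.5; -0.092 -0.012 -0.064 -45 -20 0 0.5; -0.138 -0.018 -0.096 -75 -35 0 0.5; -0.184 -0.024 -0.128 -105 -50 5 0.5; -0.23 -0.03 -0.16 -135 -65 10 0.5; -0.277 -0.036 -0.192 -165 -80 15 0.5; -0.323 -0.042 -0.224 -195 -98 25 0.5; -0.37 -0.048 -0.256 -225 -115 35 0.5; -0.415 -0.053 -0.288 -250 -128 45 0.5; -0.461 -0.059 -0.32 -267 -137 54 0.5; -0.461 -0.059 -0.32 -267 -137 54 0.5; -0.461 -0.059 -0.32 -267 -137 54 0.5; -0.461 -0.059 -0.32 -267 -137 54 0.5'|sed -n 1,2p; python3 p.py w g 19
python3 - <<'E'
from seq import *
s=get_state();w=cams.camera("wrist");k=cam("wrist",s)
G=grasp_rot(.1,.5236).as_matrix();Xm=np.c_[G[:,1],[-np.sin(.1),np.cos(.1),0],-G[:,2]]
for n,h,c in(("w",.07,(0,0,255)),("n",.05,(0,160,0))):
    for x in(.007,-.007):
        q=proj([bot[n]+Xm@np.array(v) for v in([x,-h,0],[x,h,0],[x,h,.11],[x,-h,.11])],k)
        cv2.polylines(w,[q.round().astype(int)],True,c,1)
cv2.imwrite("pics/w2.png",w)
E
```

```text
time: 4.95
ee_pos: [0.4171, -0.3468, 0.125]
at [ 0.4171 -0.3468  0.125 ] t 4.95 F [ 0.2 -0.  -0.1] gap 0.0428 j [ 0.88  0.57  0.1   1.99 -0.93  0.83  1.86]
ROW [-0.001 -0.     0.001] [-1.4 -0.3 59.2]
```

View pics/w2.png

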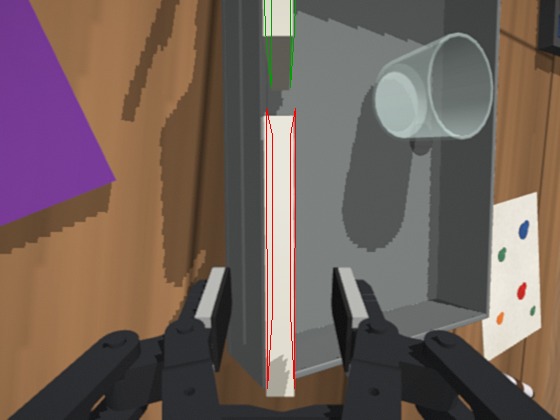

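The wrist view with the model overlaid shows wide palette edge-on at columns 263–295, rows 115–395, and the outline fits within about 3 mm. The fingers straddle it (tips at columns 215 and 350), so I approach and close.

```bash
python3 -m creep '0 0 0 -1 0 10 0.5; 0 0 0 -1 0 22 0.5; 0 0 0 -1 0 34 0.5; 0 0 0 -1 0 46 0.5; 0 0 0 -1 0 54 0.5; 0 0 0 -1 0 59 0.5; 0 0 0 -1 0 59 0.5; 0 0 0 -1 0 59 0.4; 0 0 0 -1 0 59 0.3; 0 0 0 -1 0 59 0.25; 0 0 0 -1 0 59 0.2; 0 0 0 -1 0 59 0.17; 0 0 0 -1 0 59 0.1; 0 0 0 -1 0 59 0.0; 0 0 0 -1 0 59 0.0; 0 0 0 -1 0 59 0.0; 0 0 0 -1 0 59 0.0; 0 0 0 -1 0 59 0.0' 25; python3 p.py w g 19; python3 p.py w 500 -329 150 .1 .5236
```

```text
time: 6.5
ee_pos: [0.4448, -0.3297, 0.0757]
tool_rot: [0.617, 0.734, 0.274, 0.079]
force: [-1.6, -1.2, -1.0]
finger_gap: 0.0137
at [ 0.4448 -0.3297  0.0757] t 6.5 F [-1.6 -1.2 -1. ] gap 0.0137 j [ 0.86  0.66  0.04  1.99 -1.02  0.73  1.92]
ROW [-0.001 -0.     0.002] [-0.3 -1.1  0.2]
at [ 0.4448 -0.3297  0.0757] t 6.5 F [-1.6 -1.2 -1. ] gap 0.0137 j [ 0.86  0.66  0.04  1.99 -1.02  0.73  1.92]
ROW [-0.001 -0.     0.002] [  29.3   84.7 -109.7]
```

```bash
python3 -m creep '0 0 0 0.5 1.5 -2 0; 0 0 0 1.5 4 -6 0; 0 0 0 3 9 -11 0; 0 0 0 5 15 -19 0; 0 0 0 8 22 -29 0; 0 0 0 11 31 -40 0; 0 0 0 14 40 -52 0; 0 0 0 17 49 -64 0; 0 0 0 20 58 -76 0; 0 0 0 23 67 -88 0; 0 0 0 26 76 -99 0; 0 0 0 28 82 -106 0; 0 0 0 29 84 -109 0; 0 0 0 29 84 -109 0'; python3 p.py w 550 -230 165 .5 .1
```

```text
time: 7.67
ee_pos: [0.4616, -0.3281, 0.2165]
tool_rot: [0.616, 0.734, 0.274, 0.079]
force: [0.3, 0.4, -3.0]
finger_gap: 0.0134
at [ 0.4616 -0.3281  0.2165] t 7.67 F [ 0.3  0.4 -3. ] gap 0.0134 j [ 0.76  0.43  0.13  1.92 -0.83  0.92  1.61]
ROW [ 0.502  0.125 -0.259] [81.  89.6 45.4]
```

```bash
python3 -m creep '0.02 0.005 -0.01 3 3 2 0; 0.06 0.015 -0.03 9 10 5 0; 0.11 0.028 -0.057 17 19 9 0; 0.16 0.04 -0.083 25 28 14 0; 0.21 0.052 -0.108 34 37 19 0; 0.26 0.065 -0.134 42 46 24 0; 0.31 0.077 -0.16 50 55 28 0; 0.36 0.09 -0.186 58 64 33 0; 0.41 0.102 -0.21 66 73 37 0; 0.45 0.112 -0.232 73 80 41 0; 0.48 0.12 -0.248 78 86 44 0; 0.502 0.125 -0.259 81 90 45 0; 0.502 0.125 -0.259 81 90 45 0' | sed -n 2p; python3 p.py w 580 -60 175 1.1 0
```

```text
ee_pos: [0.5423, -0.2271, 0.2412]
at [ 0.5423 -0.2271  0.2412] t 8.75 F [-0.6 -0.2 -3.5] gap 0.014 j [ 0.33  0.53  0.17  1.57 -0.33  1.24  1.14]
ROW [ 0.249  0.028 -0.55 ] [127.5 111.4  35.1]
```

```bash
python3 -m creep '0.01 0.001 -0.022 5 4 1 0; 0.03 0.003 -0.066 15 13 4 0; 0.055 0.006 -0.12 28 25 8 0; 0.08 0.009 -0.176 41 36 11 0; 0.105 0.012 -0.23 54 47 15 0; 0.13 0.015 -0.286 66 58 18 0; 0.155 0.018 -0.34 79 69 22 0; 0.18 0.02 -0.396 92 80 25 0; 0.205 0.023 -0.45 105 92 29 0; 0.225 0.025 -0.5 115 101 32 0; 0.24 0.027 -0.53 122 107 34 0; 0.249 0.028 -0.55 127 111 35 0; 0.249 0.028 -0.55 127 111 35 0' | sed -n 2p; python3 p.py w s 175
```

```text
ee_pos: [0.5757, -0.0564, 0.2516]
at [ 0.5757 -0.0564  0.2516] t 9.83 F [ 0.4  0.1 -3.4] gap 0.0135 j [ 0.05  0.55  0.04  1.5  -0.12  1.34  1.23]
ROW [ 0.121 -0.    -0.448] [176.8 360.1  47.6]
```

```bash
python3 -m creep '0.003 0 -0.011 4 9 1 0; 0.01 0 -0.037 15 30 4 0; 0.018 0 -0.066 26 53 7 0; 0.026 0 -0.095 37 76 10 0; 0.034 0 -0.125 49 100 13 0; 0.042 0 -0.155 61 124 16 0; 0.05 0 -0.185 73 148 20 0; 0.058 0 -0.215 85 172 23 0; 0.066 0 -0.245 97 196 26 0; 0.074 0 -0.275 108 220 29 0; 0.082 0 -0.305 120 244 32 0; 0.09 0 -0.335 132 268 35 0; 0.098 0 -0.365 144 292 38 0; 0.106 0 -0.392 155 315 41 0; 0.113 0 -0.418 165 336 44 0; 0.118 0 -0.438 173 351 46 0; 0.121 0 -0.448 177 360 48 0; 0.121 0 -0.448 177 360 48 0;0.121 0 -0.448 177 360 48 0' | sed -n 2p; python3 p.py w s 90
python3 - <<'E'
from seq import *
s=get_state();out=[]
def box(w,h,y,b,c,img,k):
    for yy in(y-7,y+7):
        m=np.array([[-w/2,yy,b],[w/2,yy,b],[w/2,yy,b+h],[-w/2,yy,b+h]])/1000
        cs,sn=np.cos(rk[2]),np.sin(rk[2]);A=np.array([[cs,-sn,0],[sn,cs,0],[0,0,1]])
        cv2.polylines(img,[proj(m@A.T+[rk[0],rk[1],0],k).round().astype(int)*2-off*2],True,c,1)
ims=[]
for c,o in(("scene",(330,130)),("side",(200,60))):
    off=np.array(o);im=cams.camera(c);k=cam(c)
    im=cv2.resize(im[o[1]:o[1]+160,o[0]:o[0]+190],None,fx=2,fy=2,interpolation=cv2.INTER_CUBIC)
    box(140,110,92,175,(0,0,255),im,k);box(92,112,-46,15,(0,160,0),im,k);box(120,90,46,15,(0,160,0),im,k);box(140,110,92,15,(255,0,0),im,k)
    ims.append(im)
cv2.imwrite("pics/c1.png",np.hstack(ims))
E
```

```text
ee_pos: [0.5743, 0.3464, 0.2508]
at [0.5743 0.3464 0.2508] t 11.42 F [ 0.6 -0.6 -3.6] gap 0.0136 j [-0.47  0.71 -0.14  1.22 -0.05  1.44  1.  ]
ROW [-0.002 -0.    -0.002] [-21.9   1.4  81.3]
```

View pics/c1.png

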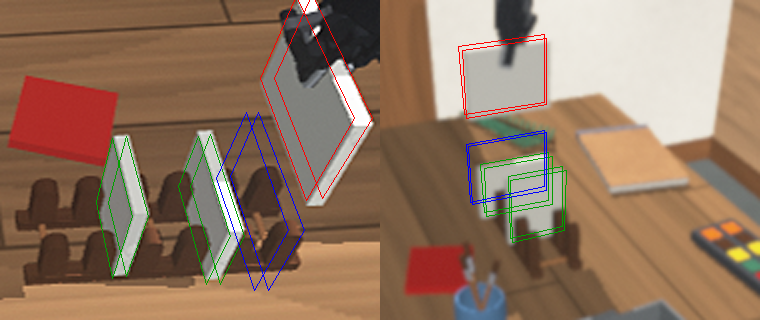

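The dry palettes match their outlines to about 2 mm. The held one's far corner needs a closer look.

Run:
```python
from seq import *
k=cam("scene");im=cams.camera("scene");o=np.array([440,100]);im=cv2.resize(im[100:250,440:560],None,fx=4,fy=4,interpolation=cv2.INTER_CUBIC)
for yy,c in((85,(0,0,255)),(99,(255,0,0))):
    m=np.array([[-70,yy,175],[70,yy,175],[70,yy,285],[-70,yy,285]])/1000
    q=proj(m+[rk[0],rk[1],0],k);print(q.round(1).tolist(),((q-o)*4).round().tolist())
    cv2.polylines(im,[((q-o)*4).round().astype(int)],True,c,1)
cv2.imwrite("pics/c2.png",im)
```

```text
[[459.7, 169.2], [483.3, 229.6], [506.7, 189.1], [478.1, 126.4]] [[79.0, 277.0], [173.0, 518.0], [267.0, 356.0], [153.0, 106.0]]
[[466.9, 168.8], [491.2, 229.1], [515.6, 188.5], [486.1, 126.0]] [[108.0, 275.0], [205.0, 516.0], [302.0, 354.0], [185.0, 104.0]]
```

View pics/c2.png

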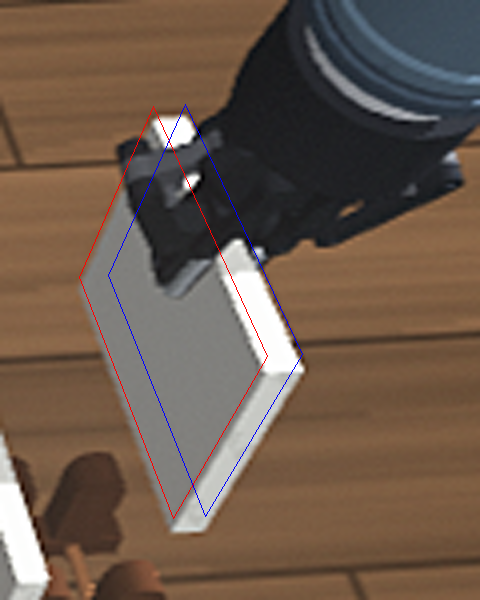

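The scene crop shows the held palette sitting about 3 px lower than the model at the front corners (173,532) and (304,370), but matching at the left. I'll fit the offset, adding the side camera.

Run:
```python
from seq import *
im=cams.camera("side");m=cams.regions_of("side","palette_wide")
print([(round(d["p"],2),(np.array(d["rect"])*[560,420,560,420]).round(1).tolist()) for d in m])
d=m[0]["pixels"].astype(np.uint8)
c=max(cv2.findContours(d,0,2)[0],key=cv2.contourArea);r=cv2.minAreaRect(cv2.convexHull(c));print(cv2.boxPoints(r).round(1).tolist())
k=cam("side")
for yy in(85,99):
    M=np.array([[-70,yy,175],[70,yy,175],[70,yy,285],[-70,yy,285]])/1000
    print(proj(M+[rk[0],rk[1],0],k).round(1).tolist())
cv2.imwrite("pics/c3.png",cv2.resize(im[65:205,215:315],None,fx=5,fy=5,interpolation=cv2.INTER_CUBIC)[:600])
from scipy.optimize import least_squares
def f(v,kk=cam("scene")):
    M=np.array([[-70,85,110],[70,85,110],[-70,85,0],[70,85,0],[70,99,0],[70,99,110]])/1000
    a=v[2];x=M[:,0].copy();z=M[:,2]-.095;X_=np.cos(a)*x+np.sin(a)*z+v[0];Z_=-np.sin(a)*x+np.cos(a)*z+.27+v[1]
    return (proj(np.c_[X_,M[:,1]+v[3],Z_]+[rk[0],rk[1],0],kk)-(np.array([[152,118],[265,375],[80,282],[173,532],[207,532],[304,370]])/4+[440,100])).ravel()
r=least_squares(f,[0,0,0,0]);print(r.x.round(4),r.fun.round(1))
```

```text
[(0.6, [240.4, 75.6, 43.6, 42.6])]
[[238.3000030517578, 84.19999694824219], [284.6000061035156, 77.19999694824219], [290.0, 112.69999694824219], [243.6999969482422, 119.69999694824219]]
[[242.9, 119.0], [283.4, 112.3], [283.4, 78.8], [240.6, 84.8]]
[[241.6, 117.3], [281.8, 110.7], [281.7, 77.4], [239.2, 83.3]]
[ 0.0082  0.0008  0.0136 -0.0026] [ 0.5 -0.4  0.7 -0.3 -0.4  0.9 -0.2 -0.  -0.7 -0.5 -0.1  0.4]
```

View pics/c3.png

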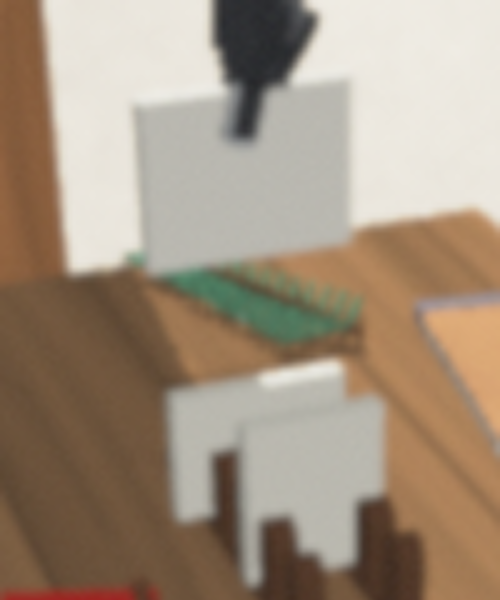

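```bash
python3 - <<'E'
from seq import *
ks,kd=cam("scene"),cam("side")
def W(q,M):
    M=np.array(M,float)/1000;c,s=np.cos(q[2]),np.sin(q[2]);return M@np.array([[c,-s,0],[s,c,0],[0,0,1]]).T+[q[0],q[1],0]
ys=[-115,-69,23,115]
Ms=[[24,y,70] for y in ys]+[[-42,y,70] for y in ys]+[[-46,-53,127],[-46,-39,127],[46,-39,127],[46,-53,127],[-60,39,105],[-60,53,105],[60,53,105],[60,39,105]]
us=np.array([[110,308],[225,302],[452,290],[690,278],[85,172],[195,167],[415,153],[645,140],[260,65],[298,62],[347,262],[303,262],[468,52],[508,50],[583,300],[545,303]])/5+[335,185]
Md=[[-46,-53,15],[-46,-53,127],[46,-53,127],[-60,39,105],[-60,39,15],[60,39,105]]
ud=np.array([[248,583],[240,425],[383,400],[167,392],[177,522],[343,362]])/5+[215,65]
f=lambda q:np.r_[(proj(W(q,Ms),ks)-us).ravel(),(proj(W(q,Md),kd)-ud).ravel()]
r=least_squares(f,[.579,.2556,0],loss="soft_l1");print("rack both",r.x.round(4));print(f(r.x)[32:].reshape(-1,2).round(1).tolist(),f(r.x)[:32].reshape(-1,2).mean(0).round(2))
r2=least_squares(lambda q:f(q)[32:],[.579,.2556,0]);print("side only",r2.x.round(4),r2.fun.round(1))
us2=np.array([[152,118],[265,375],[80,282],[173,532],[207,532],[304,370]])/4+[440,100]
M2=np.array([[-70,-7,110],[70,-7,110],[-70,-7,0],[70,-7,0],[70,7,0],[70,7,110]])/1000
ud2=np.array([[147,277],[350,243],[350,80],[137,106]])/5+[215,65]
M3=np.array([[-70,-7,0],[70,-7,0],[70,-7,110],[-70,-7,110]])/1000
def g(v):
    def T(M):
        a=v[3];x=M[:,0];z=M[:,2]-.095;return np.c_[np.cos(a)*x+np.sin(a)*z+v[0],M[:,1]+v[1],-np.sin(a)*x+np.cos(a)*z+.095+v[2]]
    return np.r_[(proj(T(M2),ks)-us2).ravel(),(proj(T(M3),kd)-ud2).ravel()]
r3=least_squares(g,[.579,.347,.175,0]);print("held bottom",r3.x.round(4),r3.fun[12:].round(1),r3.fun[:12].round(1))
E
python3 p.py w s 175|head -1
```

```text
rack both [ 0.5769  0.2561 -0.0022]
[[0.9, -0.3], [1.4, 0.3], [0.7, -0.1], [2.5, 1.0], [1.9, -1.1], [1.6, 0.6]] [ 0.06 -0.26]
side only [0.5724 0.2585 0.0221] [-0.2 -0.3  0.3  0.3 -0.7 -0.4  0.8  1.2  0.3 -0.9 -0.4  0.4]
held bottom [0.5836 0.3478 0.1707 0.011 ] [-0.3 -0.6 -0.7 -0.1 -0.2 -0.8 -0.3 -0.5] [ 0.5  0.4  0.5 -0.2 -0.2  1.3 -0.2 -0.1 -0.7 -0.6 -0.4  0.5]
at [0.5747 0.3459 0.2515] t 11.67 F [ 0.3 -0.2 -2.8] gap 0.0134 j [-0.46  0.71 -0.14  1.22 -0.05  1.44  1.  ]
```

```bash
python3 p.py w 573 347.5 82 1.568 0; python3 p.py w 573 347.5 30 1.568 0|tail -1
```

```text
at [0.5747 0.3459 0.2515] t 11.67 F [ 0.3 -0.2 -2.8] gap 0.0134 j [-0.46  0.71 -0.14  1.22 -0.05  1.44  1.  ]
ROW [-0.     0.    -0.003] [-17.6   1.7  91.4]
ROW [-0.     0.    -0.003] [-31.    1.7 141.6]
```

```bash
python3 -m creep '0 0 -0.003 -2 1 8 0; 0 0 -0.003 -5 1.7 22 0; 0 0 -0.003 -8 1.7 37 0; 0 0 -0.003 -11 1.7 52 0; 0 0 -0.003 -14 1.7 67 0; 0 0 -0.003 -16 1.7 80 0; 0 0 -0.003 -17 1.7 88 0; 0 0 -0.003 -17.6 1.7 91 0; 0 0 -0.003 -17.6 1.7 91.4 0;0 0 -0.003 -17.6 1.7 91.4 0' | sed -n 2,4p; python3 p.py w 573 347.5 60 1.568 0
python3 - <<'E'
from h import *
im=cams.camera("scene");cv2.imwrite("pics/c4.png",cv2.resize(im[160:290,400:520],None,fx=5,fy=5,interpolation=cv2.INTER_CUBIC)[:600])
E
```

```text
ee_pos: [0.5685, 0.3478, 0.1591]
tool_rot: [0.001, 0.992, 0.0, -0.13]
force: [-0.2, -0.3, -3.0]
at [0.5685 0.3478 0.1591] t 12.5 F [-0.2 -0.3 -3. ] gap 0.0138 j [-0.47  0.78 -0.14  1.31 -0.04  1.27  1.01]
ROW [0.    0.001 0.   ] [-5.4 -0.3 21.8]
```

View pics/c4.png

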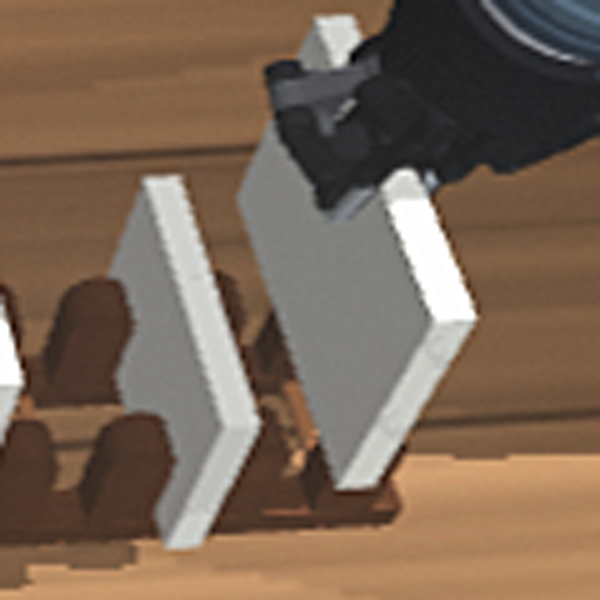

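The palette's lower front edge is at crop (340–375,488), above the end slot, with the outer teeth just visible either side. I'll check the y numerically and descend in steps.

```bash
python3 - <<'E'
from h import *
k=cam("scene")
print("obs",np.array([[340,488],[375,487],[158,545],[200,547],[437,322],[475,318]])/5+[400,160])
x,y=.577,.3478
print(proj([[x+.07,y-.007,.077],[x+.07,y+.007,.077],[.577+.06,.2561+.039,.015],[.637,.2561+.053,.015],[x+.07,y-.007,.187],[x+.07,y+.007,.187]],k).round(1))
E
python3 -m creep '0 0 0 -1 0 4 0; 0 0 0 -2 0 8 0; 0 0 0 -3 0 12 0; 0 0 0 -4 0 16 0; 0 0 0 -5 0 20 0; 0 0 0 -5.4 0 22 0' | sed -n 2,4p; python3 p.py w 573 347.5 35 1.568 0|tail -1
```

```text
obs [[468.  257.6]
 [475.  257.4]
 [431.6 269. ]
 [440.  269.4]
 [487.4 224.4]
 [495.  223.6]]
[[466.  258.1]
 [473.3 257.6]
 [432.9 271.2]
 [439.7 270.8]
 [485.3 224.6]
 [493.3 224.1]]
ee_pos: [0.5679, 0.3477, 0.1359]
tool_rot: [0.001, 0.991, 0.0, -0.13]
force: [0.1, -0.4, -2.5]
ROW [-0.     0.001  0.   ] [-6.5 -0.1 23.4]
```

```bash
python3 -m creep '0 0 0 0 -0.8 0 0; 0 0 0 -0.5 -1.5 2 0; 0 0 0 -1 -1.5 4 0; 0 0 0 -1.6 -1.5 6 0' | sed -n 2,4p;  python3 -m creep '0 0 0 -0.5 0 2 0; 0 0 0 -1 0 4 0; 0 0 0 -1.6 0 6 0; 0 0 0 -1.6 0 6 0' | sed -n 2,4p
```

```text
ee_pos: [0.568, 0.3461, 0.1297]
tool_rot: [0.001, 0.992, 0.0, -0.13]
force: [-1.5, 0.8, -3.5]
ee_pos: [0.5678, 0.3459, 0.1229]
tool_rot: [0.001, 0.991, -0.0, -0.13]
force: [-0.3, 0.8, -3.3]
```

```bash
python3 -m creep '0 0 0 -0.8 0 3 0; 0 0 0 -1.6 0 6 0; 0 0 0 -2.4 0 9 0; 0 0 0 -3.2 0 12 0;  0 0 0 -3.2 0 12 0' | sed -n 2,4p;  python3 -m creep '0 0 0 -0.3 0 1 0; 0 0 0 -0.5 0 2 0; 0 0 0 -0.8 0 3 0; 0 0 0 -1 0 4 0;  0 0 0 -1 0 4 0' | sed -n 2,4p;python3 -m creep '0 0 0 -0.3 0 1 0; 0 0 0 -0.5 0 2 0; 0 0 0 -0.8 0 3 0; 0 0 0 -0.8 0 3 0' | sed -n 2,4p
```

```text
ee_pos: [0.5674, 0.3459, 0.1096]
tool_rot: [0.001, 0.991, -0.0, -0.131]
force: [-0.6, -0.3, -3.1]
ee_pos: [0.5673, 0.3459, 0.1053]
tool_rot: [0.001, 0.991, -0.0, -0.131]
force: [0.0, 0.0, -2.4]
ee_pos: [0.5671, 0.3459, 0.102]
tool_rot: [0.001, 0.991, -0.0, -0.131]
force: [-0.1, 0.3, -3.3]
```

```bash
for i in 1 2; do echo; done; python3 -m creep '0 0 0 -0.3 0 1 0; 0 0 0 -0.5 0 2 0; 0 0 0 -0.5 0 2 0' | sed -n '2p;4p';  python3 -m creep '0 0 0 -0.2 0 0.7 0; 0 0 0 -0.4 0 1.5 0; 0 0 0 -0.4 0 1.5 0' | sed -n '2p;4p'; python3 -m creep '0 0 0 -0.2 0 0.7 0; 0 0 0 -0.4 0 1.5 0; 0 0 0 -0.4 0 1.5 0' | sed -n '2p;4p'
```

```text
ee_pos: [0.567, 0.3459, 0.0997]
force: [0.3, 0.4, -3.0]
ee_pos: [0.5669, 0.3459, 0.0979]
force: [0.4, 1.4, -4.3]
ee_pos: [0.5669, 0.3459, 0.0962]
force: [-1.0, 0.6, -2.7]
```

```bash
python3 -m creep '0 0 0 -0.1 0 0.5 0; 0 0 0 -0.3 0 1 0; 0 0 0 -0.3 0 1 0' | sed -n '2p;4p';  python3 -m creep '0 0 0 -0.1 0 0.5 0; 0 0 0 -0.3 0 1 0; 0 0 0 -0.3 0 1 0' | sed -n '2p;4p'; python3 -m creep '0 0 0 -0.1 0 0.5 0; 0 0 0 -0.3 0 1 0; 0 0 0 -0.3 0 1 0' | sed -n '2p;4p'
```

```text
ee_pos: [0.5668, 0.3459, 0.095]
force: [-0.2, 0.8, -3.0]
ee_pos: [0.5668, 0.3459, 0.0939]
force: [-0.3, -0.3, -2.2]
ee_pos: [0.5668, 0.3459, 0.0927]
force: [-0.0, 0.2, -3.6]
```

```bash
python3 -m creep '0 0 0 -0.1 0 0.5 0; 0 0 0 -0.3 0 1 0; 0 0 0 -0.3 0 1 0' | sed -n '2p;4p';  python3 -m creep '0 0 0 -0.1 0 0.5 0; 0 0 0 -0.3 0 1 0; 0 0 0 -0.3 0 1 0' | sed -n '2p;4p'
```

```text
ee_pos: [0.5668, 0.346, 0.0926]
force: [-3.6, -1.7, 4.9]
ee_pos: [0.5668, 0.3461, 0.0926]
force: [-3.6, -1.4, 8.0]
```

```bash
python3 -c "
from h import *
s=get_state();print(s['time'],s['force'],s['finger_gap'])"
```

```text
16.8833 [-3.57997054 -1.40475271  7.9682838 ] 0.013720870055386792
```

Contact at TCP z 0.0926 puts the lower edge exactly at rail height, with 8 N up. Now release and retreat.

```bash
python3 -m creep '0 0 0 0 0 -0.5 0.15; 0 0 0 0 0 -0.5 0.2; 0 0 0 0 0 -0.5 0.25; 0 0 0 0 0 -0.5 0.3; 0 0 0 0 0 -0.5 0.35; 0 0 0 0 0 -0.5 0.35; 0 0 0 0 0 -3 0.35; 0 0 0 0 0 -10 0.35; 0 0 0 0 0 -22 0.35; 0 0 0 0 0 -36 0.35; 0 0 0 0 0 -52 0.35; 0 0 0 0 0 -70 0.5; 0 0 0 0 0 -90 0.5; 0 0 0 0 0 -110 0.5; 0 0 0 0 0 -130 0.5; 0 0 0 0 0 -140 0.5'
python3 - <<'E'
from h import *
ims=[]
for c,o in(("scene",(335,150)),("side",(215,110))):
    im=cams.camera(c);ims.append(cv2.resize(im[o[1]:o[1]+130,o[0]:o[0]+165],None,fx=2.4,fy=2.4,interpolation=cv2.INTER_CUBIC))
cv2.imwrite("pics/c5.png",np.hstack(ims))
E
python3 p.py n 500 0 190 0.8 0.1; python3 p.py n g -40
```

```text
time: 18.22
ee_pos: [0.6053, 0.3465, 0.2318]
tool_rot: [0.002, 0.992, 0.001, -0.129]
force: [1.0, -0.2, 0.5]
finger_gap: 0.0429
at [0.605  0.3466 0.2306] t 18.32 F [ 0.8 -0.1 -0.7] gap 0.0432 j [-0.45  0.78 -0.13  1.14 -0.05  1.44  1.02]
ROW [-0.362  0.162  0.684] [ 121.3 -346.5   -6.8]
at [0.605  0.3466 0.2306] t 18.32 F [ 0.8 -0.1 -0.7] gap 0.0432 j [-0.45  0.78 -0.13  1.14 -0.05  1.44  1.02]
ROW [-0.902 -0.214  1.179] [ 165.7 -548.1  155.7]
```

View pics/c5.png

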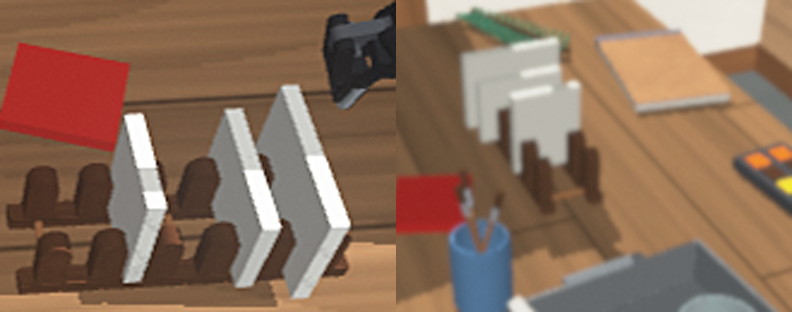

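Wide palette stands in the far-end slot. The dry ones are unmoved: tops at crop (230,110) and (135,120). Next the narrow one, going round the jar.

```bash
python3 p.py n 560 -90 180 .5 .25
```

```text
at [0.605  0.3466 0.2306] t 18.32 F [ 0.8 -0.1 -0.7] gap 0.0432 j [-0.45  0.78 -0.13  1.14 -0.05  1.44  1.02]
ROW [-0.588  0.056  0.911] [  69.1 -438.4   -8.4]
```

```bash
python3 -m creep '-0.015 0.001 0.022 2 -10 0 0.5; -0.05 0.005 0.077 6 -35 -1 0.5; -0.09 0.009 0.14 11 -66 -1 0.5; -0.13 0.012 0.2 15 -97 -2 0.5; -0.175 0.016 0.27 20 -130 -2 0.5; -0.22 0.02 0.34 25 -163 -3 0.5; -0.265 0.025 0.41 31 -196 -4 0.5; -0.31 0.03 0.48 36 -230 -4 0.5; -0.355 0.034 0.55 42 -264 -5 0.5; -0.4 0.038 0.62 47 -298 -6 0.5; -0.445 0.042 0.69 52 -332 -6 0.5; -0.49 0.046 0.76 57 -364 -7 0.5; -0.53 0.05 0.82 62 -394 -8 0.5; -0.56 0.053 0.87 66 -418 -8 0.5; -0.588 0.056 0.911 69 -438 -8 0.5; -0.588 0.056 0.911 69 -438 -8 0.5; -0.588 0.056 0.911 69 -438 -8 0.5'|sed -n 2p; python3 p.py n g -40
```

```text
ee_pos: [0.5379, -0.0928, 0.2542]
at [ 0.5379 -0.0928  0.2542] t 19.73 F [-0.6  0.3 -1.2] gap 0.0425 j [ 0.34  0.48  0.04  1.69 -0.52  1.26  1.18]
ROW [-0.41  -0.15   0.205] [ -66.8 -197.2   63.4]
```

```bash
python3 -m creep '-0.03 -0.01 0.015 -6 -12 4 0.5; -0.075 -0.03 0.04 -16 -32 8 0.5; -0.12 -0.045 0.06 -26 -54 13 0.5; -0.165 -0.06 0.08 -35 -77 18 0.5; -0.21 -0.077 0.105 -42 -100 25 0.5; -0.255 -0.093 0.128 -49 -122 32 0.5; -0.3 -0.11 0.15 -55 -144 40 0.5; -0.34 -0.125 0.17 -60 -164 48 0.5; -0.38 -0.14 0.19 -64 -182 56 0.5; -0.41 -0.15 0.205 -67 -197 63 0.5; -0.41 -0.15 0.205 -67 -197 63 0.5; -0.41 -0.15 0.205 -67 -197 63 0.5; -0.41 -0.15 0.205 -67 -197 63 0.5'|sed -n 2p; python3 p.py n g 19
python3 - <<'E'
from seq import *
s=get_state();w=cams.camera("wrist");k=cam("wrist",s);cv2.imwrite("pics/w3raw.png",w)
G=grasp_rot(.1,.5236).as_matrix();Xm=np.c_[G[:,1],[-np.sin(.1),np.cos(.1),0],-G[:,2]]
for n,h,c in(("n",.05,(0,160,0)),):
    for x in(.007,-.007):
        q=proj([bot[n]+Xm@np.array(v) for v in([x,-h,0],[x,h,0],[x,h,.11],[x,-h,.11])],k);print(q.round(0).tolist())
r=cams.regions_of("wrist","palette_narrow")
for d in r[:3]:
    p=d["pixels"];print(round(d["p"],2),(np.array(d["rect"])*[560,420,560,420]).round(0).tolist())
# white pixels along rows near the plate
g=w.min(2);
for row in range(60,360,30):
    c=np.where(g[row,150:420]>205)[0];print(row,(c.min()+150,c.max()+150,len(c)) if len(c) else None,end=" | ")
E
```

```text
ee_pos: [0.4048, -0.1998, 0.1225]
at [ 0.4048 -0.1998  0.1225] t 20.82 F [ 1.2  0.1 -0. ] gap 0.0426 j [ 0.82  0.54  0.02  2.15 -0.98  0.87  1.88]
ROW [-0.    -0.002  0.002] [-0.7 -1.9 58.5]
[[288.0, 316.0], [288.0, 188.0], [292.0, 147.0], [292.0, 351.0]]
[[269.0, 316.0], [270.0, 187.0], [264.0, 147.0], [262.0, 351.0]]
0.95 [258.0, 154.0, 32.0, 204.0]
0.87 [2.0, 282.0, 62.0, 138.0]
60 None | 90 None | 120 None | 150 None | 180 (np.int64(262), np.int64(288), 27) | 210 (np.int64(262), np.int64(288), 27) | 240 (np.int64(262), np.int64(288), 27) | 270 (np.int64(262), np.int64(288), 27) | 300 (np.int64(262), np.int64(289), 28) | 330 (np.int64(261), np.int64(289), 29) |
```

The palette shows at rows 154–358 and columns 262–289, against predicted 147–351 and 264–292. It is 3.4 mm towards -y, so I correct for that and grip. The second detection, at (2,282), is the purple decoy.

```bash
python3 -m creep '0 0 0 -2 -2 8 0.5; 0 0 0 -3.7 -2.5 20 0.5; 0 0 0 -3.7 -2.5 32 0.5; 0 0 0 -3.7 -2.5 44 0.5; 0 0 0 -3.7 -2.5 52 0.5; 0 0 0 -3.7 -2.5 57 0.5; 0 0 0 -3.7 -2.5 57 0.5; 0 0 0 -3.7 -2.5 57 0.4; 0 0 0 -3.7 -2.5 57 0.3; 0 0 0 -3.7 -2.5 57 0.25; 0 0 0 -3.7 -2.5 57 0.2; 0 0 0 -3.7 -2.5 57 0.17; 0 0 0 -3.7 -2.5 57 0.1; 0 0 0 -3.7 -2.5 57 0; 0 0 0 -3.7 -2.5 57 0; 0 0 0 -3.7 -2.5 57 0; 0 0 0 -3.7 -2.5 57 0; 0 0 0 -3.7 -2.5 57 0' 25; python3 p.py n 484 -174 150 .1 .5236
```

```text
time: 22.42
ee_pos: [0.4267, -0.1755, 0.0761]
tool_rot: [0.584, 0.738, 0.338, 0.002]
force: [-2.1, -1.6, 2.4]
finger_gap: 0.0138
at [ 0.4267 -0.1755  0.0761] t 22.42 F [-2.1 -1.6  2.4] gap 0.0138 j [ 0.8   0.63 -0.04  2.16 -1.09  0.76  1.96]
ROW [ 0.    -0.     0.003] [ 55.2  86.6 -99.1]
```

```bash
python3 -m creep '0 0 0 1 1.5 -2 0; 0 0 0 2.5 4 -5 0; 0 0 0 6 9 -10 0; 0 0 0 10 15 -17 0; 0 0 0 15 23 -26 0; 0 0 0 21 32 -37 0; 0 0 0 27 42 -48 0; 0 0 0 33 52 -59 0; 0 0 0 39 61 -70 0; 0 0 0 45 70 -81 0; 0 0 0 50 79 -90 0; 0 0 0 54 84 -97 0; 0 0 0 55 86 -99 0; 0 0 0 55 86 -99 0'; python3 p.py n 555 -150 165 .5 .1
```

```text
time: 23.58
ee_pos: [0.444, -0.1694, 0.2178]
tool_rot: [0.584, 0.738, 0.338, 0.003]
force: [-0.4, -0.6, -3.2]
finger_gap: 0.0139
at [ 0.444  -0.1694  0.2178] t 23.58 F [-0.4 -0.6 -3.2] gap 0.0139 j [ 0.71  0.35  0.03  2.11 -0.9   0.96  1.6 ]
ROW [ 0.547  0.125 -0.147] [ -2.1 100.6  32.2]
```

```bash
python3 -m creep '0.02 0.005 -0.005 0 4 1 0; 0.065 0.015 -0.017 0 12 4 0; 0.12 0.027 -0.032 0 22 7 0; 0.175 0.04 -0.047 -1 32 10 0; 0.23 0.053 -0.062 -1 42 13 0; 0.285 0.065 -0.077 -1 52 17 0; 0.34 0.078 -0.091 -1 62 20 0; 0.395 0.09 -0.106 -1 72 23 0; 0.45 0.103 -0.121 -2 82 26 0; 0.495 0.113 -0.133 -2 91 29 0; 0.53 0.121 -0.142 -2 97 31 0; 0.547 0.125 -0.147 -2 100 32 0; 0.547 0.125 -0.147 -2 100 32 0' | sed -n 2p; python3 p.py n 585 -40 175 1.1 0
```

```text
ee_pos: [0.544, -0.1449, 0.2414]
at [ 0.544  -0.1449  0.2414] t 24.67 F [ 0.1  0.5 -1.9] gap 0.0134 j [ 0.35  0.58  0.06  1.54 -0.4   1.37  1.08]
ROW [ 0.357  0.028 -0.488] [72.2 82.3 33. ]
```

```bash
python3 -m creep '0.014 0.001 -0.02 3 3 1 0; 0.043 0.003 -0.058 9 10 4 0; 0.08 0.006 -0.107 16 18 7 0; 0.115 0.009 -0.156 23 26 11 0; 0.15 0.012 -0.205 30 35 14 0; 0.186 0.015 -0.254 37 43 17 0; 0.222 0.017 -0.303 45 51 20 0; 0.257 0.02 -0.35 52 59 24 0; 0.293 0.023 -0.4 59 67 27 0; 0.32 0.025 -0.44 65 74 30 0; 0.343 0.027 -0.47 69 79 32 0; 0.357 0.028 -0.488 72 82 33 0; 0.357 0.028 -0.488 72 82 33 0' | sed -n 2p; python3 p.py n s 150; grep -n rk= seq.py
```

```text
ee_pos: [0.5775, -0.0344, 0.2529]
at [ 0.5775 -0.0344  0.2529] t 25.75 F [ 0.1  0.5 -2.8] gap 0.0132 j [ 0.1   0.68 -0.04  1.33 -0.15  1.57  1.21]
ROW [ 0.212 -0.001 -0.413] [ 73.9 173.4  65.8]
2:rk=np.array([.579,.2556,-.003])
```

```bash
python3 -m creep '0.008 0 -0.014 3 6 2 0; 0.024 0 -0.045 8 19 7 0; 0.043 0 -0.083 15 35 13 0; 0.062 0 -0.12 22 51 19 0; 0.081 0 -0.158 28 66 25 0; 0.1 0 -0.195 35 82 31 0; 0.12 0 -0.233 42 98 37 0; 0.139 0 -0.27 48 113 43 0; 0.158 0 -0.308 55 129 49 0; 0.176 0 -0.343 61 144 55 0; 0.192 0 -0.373 67 157 59 0; 0.204 0 -0.397 71 167 63 0; 0.212 -0.001 -0.413 74 173 66 0; 0.212 -0.001 -0.413 74 173 66 0; 0.212 -0.001 -0.413 74 173 66 0' | sed -n 2p; python3 p.py n s 78
python3 - <<'E'
from seq import *
for c in("scene","side"):
    im=cams.camera(c);k=cam(c)
    for d in cams.regions_of(c,"palette_narrow")[:4]:
        m=d["pixels"].astype(np.uint8);ct=max(cv2.findContours(m,0,2)[0],key=cv2.contourArea)
        print(c,round(d["p"],2),(np.array(d["rect"])*[560,420,560,420]).round(0).tolist())
    s=get_state();b=slot(-.092,.15)
    M=np.array([[x,y,z] for z in(.0,.11) for x in(-.05,.05) for y in(-.007,.007)])
    print(proj(M+b,k).round(1).tolist())
    o=(360,115) if c=="scene" else (225,70)
    cv2.imwrite(f"pics/n_{c}.png",cv2.resize(im[o[1]:o[1]+150,o[0]:o[0]+100],None,fx=4,fy=4,interpolation=cv2.INTER_CUBIC))
a=[cv2.imread(f"pics/n_{c}.png") for c in("scene","side")];cv2.imwrite("pics/n.png",np.hstack(a))
E
```

```text
ee_pos: [0.5698, 0.1629, 0.2279]
at [0.5698 0.1629 0.2279] t 27.0 F [ 0.4 -1.4 -2.7] gap 0.0137 j [-0.19  0.74 -0.16  1.28 -0.04  1.57  1.24]
ROW [-0.001  0.    -0.001] [-32.9   0.8  63.8]
scene 0.91 [364.0, 179.0, 28.0, 58.0]
scene 0.74 [337.0, 169.0, 31.0, 40.0]
scene 0.66 [133.0, 138.0, 57.0, 52.0]
[[364.0, 190.9], [371.3, 190.5], [373.5, 234.2], [381.3, 233.7], [372.2, 150.5], [380.3, 150.1], [383.5, 195.6], [392.2, 195.1]]
side 0.9 [210.0, 181.0, 36.0, 26.0]
side 0.89 [204.0, 294.0, 69.0, 63.0]
side 0.59 [266.0, 113.0, 36.0, 37.0]
side 0.17 [262.0, 148.0, 29.0, 36.0]
[[269.0, 150.5], [267.3, 148.4], [300.4, 144.4], [298.5, 142.4], [268.1, 114.6], [266.3, 112.7], [301.5, 109.0], [299.4, 107.2]]
```

View pics/n.png

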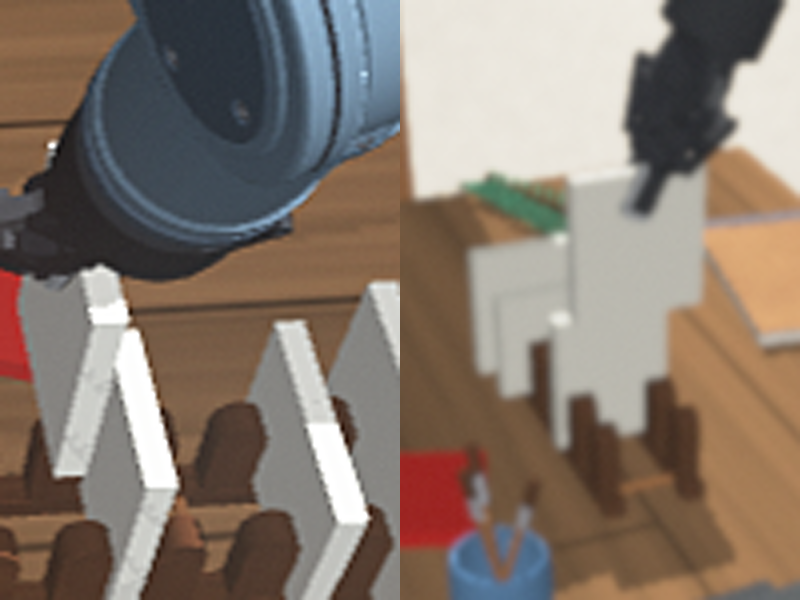

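The held palette's lower front corners are at full-image (373.8,233.8) and (380.5,233.8), predicted (373.5,234.2) and (381.3,233.7), so it is aligned within about 1 mm. I descend.

```bash
python3 -m creep '0 0 0 -3 0 6 0; 0 0 0 -8 0 16 0; 0 0 0 -14 0 27 0; 0 0 0 -20 0 39 0; 0 0 0 -26 0 50 0; 0 0 0 -31 0 59 0; 0 0 0 -33 0 64 0; 0 0 0 -33 0 64 0' | sed -n '2p;4p'; python3 -m creep '0 0 0 -2 0 4 0; 0 0 0 -4 0 8 0; 0 0 0 -6 0 12 0; 0 0 0 -8 0 16 0; 0 0 0 -8 0 16 0' | sed -n '2p;4p'; python3 p.py n s 22
```

```text
ee_pos: [0.5696, 0.1614, 0.1542]
force: [-1.0, 0.4, -2.4]
ee_pos: [0.5692, 0.1615, 0.1356]
force: [-0.6, 0.3, -3.4]
at [0.5692 0.1615 0.1356] t 28.28 F [-0.6  0.3 -3.4] gap 0.0137 j [-0.19  0.84 -0.16  1.34 -0.03  1.42  1.25]
ROW [-0.001 -0.003 -0.003] [-17.    2.2  31.1]
```

```bash
python3 -m creep '0 0 0 0 0.7 0 0; 0 0 0 -2 1.4 4 0; 0 0 0 -4 1.4 8 0; 0 0 0 -6 1.4 12 0; 0 0 0 -8 1.4 16 0; 0 0 0 -8 1.4 16 0' | sed -n '2p;4p'; python3 -m creep '0 0 0 -1.5 0 3 0; 0 0 0 -3 0 6 0; 0 0 0 -4.5 0 9 0; 0 0 0 -6 0 12 0; 0 0 0 -6 0 12 0' | sed -n '2p;4p'; python3 p.py n s 16
```

```text
ee_pos: [0.5683, 0.1625, 0.1164]
force: [0.0, -0.9, -3.0]
ee_pos: [0.5677, 0.1624, 0.1022]
force: [-0.3, -0.4, -2.4]
at [0.5677 0.1624 0.1022] t 29.2 F [-0.3 -0.4 -2.4] gap 0.0138 j [-0.19  0.88 -0.16  1.35 -0.02  1.38  1.26]
ROW [-0.002 -0.006 -0.003] [-5.9  1.3  6.2]
```

```bash
python3 -m creep '0 -0.003 0 -1 0.5 1 0; 0 -0.006 0 -2.5 0.5 2.5 0; 0 -0.006 0 -3 0.5 4 0; 0 -0.006 0 -3 0.5 4 0' | sed -n '2p;4p'; python3 -m creep '0 0 0 -0.4 0 0.8 0; 0 0 0 -0.7 0 1.4 0; 0 0 0 -0.7 0 1.4 0' | sed -n '2p;4p'; python3 -m creep '0 0 0 -0.4 0 0.8 0; 0 0 0 -0.7 0 1.4 0; 0 0 0 -0.7 0 1.4 0' | sed -n '2p;4p'
```

```text
ee_pos: [0.5684, 0.1628, 0.0971]
force: [0.2, -0.1, -2.4]
ee_pos: [0.5683, 0.1628, 0.0954]
force: [-0.4, 0.4, -2.3]
ee_pos: [0.5682, 0.1627, 0.0937]
force: [0.2, -0.3, -3.4]
```

```bash
python3 -m creep '0 0 0 -0.3 0 0.5 0; 0 0 0 -0.5 0 1 0; 0 0 0 -0.5 0 1 0' | sed -n '2p;4p'; python3 -m creep '0 0 0 -0.3 0 0.5 0; 0 0 0 -0.5 0 1 0; 0 0 0 -0.5 0 1 0' | sed -n '2p;4p'
```

```text
ee_pos: [0.5682, 0.1628, 0.0934]
force: [-1.5, -0.0, 4.3]
ee_pos: [0.5682, 0.1629, 0.0934]
force: [-3.3, -1.5, 7.1]
```

Seated at TCP z 0.0934 (expected 0.0931). I release and retreat.

```bash
python3 -m creep '0 0 0 0 0 -0.5 0.15; 0 0 0 0 0 -0.5 0.2; 0 0 0 0 0 -0.5 0.25; 0 0 0 0 0 -0.5 0.3; 0 0 0 0 0 -0.5 0.33; 0 0 0 0 0 -0.5 0.33; 0 0 0 0 0 -3 0.33; 0 0 0 0 0 -10 0.33; 0 0 0 0 0 -22 0.33; 0 0 0 0 0 -36 0.33; 0 0 0 0 0 -52 0.33; 0 0 0 0 0 -70 0.33; 0 0 0 0 0 -90 0.33; 0 0 0 0 0 -110 0.33; 0 0 0 0 0 -130 0.33; 0 0 0 0 0 -150 0.33;0 0 0 0 0 -150 0.33'
python3 - <<'E'
from seq import *
from scipy.optimize import least_squares
im=cams.camera("scene");k=cam("scene")
cv2.imwrite("pics/f.png",np.vstack([cv2.resize(im[165:285,330:500],None,fx=4,fy=4,interpolation=cv2.INTER_CUBIC)]))
for l in("palette_narrow","palette_wide","dry_low","dry_high","brush_jar","glass_cup"):
    print(l,[(round(d["p"],2),(np.array(d["xy"])*[560,420]).round(0).tolist()) for d in cams.tip_of("scene",l)][:3])
# white top/face silhouettes expected vs. seen: predicted top-front corners
for n,w,h,y in(("n",100,110,-92),("hi",92,112,-46),("lo",120,90,46),("w",140,110,92)):
    print(n,proj(np.array([[w/2,y-7,h+15],[w/2,y+7,h+15],[-w/2,y,h+15],[w/2,y,15]])/1000+[.579,.2556,0],k).round(0).tolist())
E
```

```text
time: 31.95
ee_pos: [0.6394, 0.1632, 0.2311]
tool_rot: [0.003, 0.973, 0.0, -0.23]
force: [0.8, 0.1, 0.2]
finger_gap: 0.0281
palette_narrow [(0.94, [342.0, 182.0]), (0.88, [363.0, 249.0]), (0.88, [141.0, 171.0])]
palette_wide [(0.73, [449.0, 244.0])]
dry_low [(0.69, [180.0, 269.0]), (0.64, [425.0, 245.0])]
dry_high [(0.84, [383.0, 249.0])]
brush_jar [(0.96, [274.0, 199.0])]
glass_cup [(0.58, [181.0, 271.0]), (0.34, [404.0, 255.0])]
n [[372.0, 242.0], [379.0, 242.0], [366.0, 199.0], [367.0, 272.0]]
hi [[396.0, 238.0], [404.0, 238.0], [390.0, 199.0], [390.0, 269.0]]
lo [[445.0, 248.0], [452.0, 248.0], [432.0, 197.0], [436.0, 272.0]]
w [[474.0, 245.0], [482.0, 245.0], [456.0, 186.0], [460.0, 275.0]]
```

The viewer's limit is reached, so I check by numbers: silhouette boxes against the model.

```bash
python3 - <<'E'
from seq import *
for c in("scene","side"):
    k=cam(c);cams.camera(c)
    for n,l,w,h,y in(("n","palette_narrow",100,110,-92),("w","palette_wide",140,110,92),("hi","dry_high",92,112,-46),("lo","dry_low",120,90,46)):
        M=np.array([[x,y+t,z+15] for x in(-w/2,w/2) for t in(-7,7) for z in(0,h)])/1000
        q=proj(M+[.578,.2556,0],k);o=proj(np.array([[0,y,15]])/1000+[.578,.2556,0],k)
        print(c,n,"pred box",q.min(0).round(0),q.max(0).round(0),"orig",o.round(0)[0])
        for d in cams.regions_of(c,l)[:3]:
            r=np.array(d["rect"])*[560,420,560,420];print("   seen",round(d["p"],2),r[:2].round(0),(r[:2]+r[2:]).round(0))
E
python3 log.py
```

```text
scene n pred box [356. 198.] [379. 272.] orig [363. 250.]
   seen 0.89 [357. 213.] [379. 270.]
scene w pred box [438. 185.] [482. 275.] orig [450. 245.]
   seen 0.64 [447. 204.] [483. 269.]
scene hi pred box [377. 198.] [404. 268.] orig [385. 249.]
   seen 0.61 [378. 213.] [407. 265.]
scene lo pred box [418. 197.] [452. 272.] orig [429. 246.]
   seen 0.82 [422. 215.] [453. 268.]
side n pred box [267. 150.] [300. 189.] orig [284. 185.]
   seen 0.9 [204. 297.] [273. 357.]
   seen 0.85 [208. 181.] [252. 206.]
   seen 0.58 [268. 150.] [298. 190.]
side w pred box [242. 125.] [283. 163.] orig [264. 158.]
   seen 0.8 [243. 127.] [282. 160.]
side hi pred box [263. 143.] [293. 181.] orig [278. 177.]
   seen 0.91 [262. 142.] [292. 182.]
side lo pred box [250. 136.] [286. 168.] orig [269. 164.]
   seen 0.59 [249. 140.] [282. 170.]
   seen 0.54 [330. 232.] [366. 272.]
[-0.19  0.87 -0.14  1.04 -0.03  1.69  1.26]
```

```bash
python3 -c "
from cell import job_done;print(job_done())"
```

```text
the job is handed in; nothing more can be done
None
```

Both rinsed palettes now stand released in free slots of their own: the wide one in the y = +92 slot, the narrow one in the y = -92 slot. The job was handed in at about 32 s of the 72 s allowed; no verdict was reported.

- **Handling:** I gripped each one at 25 N. Each was lowered until the rails took its weight, with an upward force reading of 7–8 N. The lower edges came to rest at about 15 mm, as the model predicted.
- **Last checks:** The outlines seen for all four palettes in the rack agree with the expected seated poses within a few pixels in the side view. In the scene view their tops came out low, most likely because the arm was in the way. The jar was still where it was first found; for the cup only one of its two first detections recurred.
- **What did not agree:**
  - Before I lowered the wide palette, the two cameras put its lower edge about 5 mm lower in the grip than the model. The contact height showed that offset was not real.
  - They also put the wide palette 4–8 mm off centre across the rack. I corrected for this, which should leave it within about 5 mm of centre.
  - I could not view a final picture because the viewer had reached its limit, so the end check is numeric only.
- **Change of plan:** The narrow palette could not be reached with the fingers in line with it. I gripped it with the tool rolled 27° in the plane of the palette; the wide one was gripped at 15°.

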